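# Set up the kit scale and lay out the hub kit

### The job

Set up the counting scale and lay out the hub repair kit on it: first slide the scale's transport lock all the way to its released end stop, towards the front of the scale, then set the empty kit tray on the scale so that both pins come through their holes and the tray sits down fully. Then lay every kit part that is on the desk (up to six: large and small bearing, sleeve, hub nut, feather key, dust cap; some may be missing) on the tray the way up it is now, flat, inside its own drawn outline, the key lengthwise in its rectangle. Set the tray down gently, without banging or pressing it hard on the scale, and leave everything else on the desk where it is.

Things in the scene. Friction and masses are not known exactly. Their poses are not given: they have to be found in the camera images.
- scale: Low grey counting scale, fixed; deck 254 (y) x 262 (x) mm, 50 mm above the desk. Origin: on the desk under the middle of the tray's place; x points from the front (control strip with display and keys, x -97 to -158 mm, nearest the robot) to the back. Four rubber studs 14 mm high at x +-66, y +-92 mm carry the tray. Two upright locating pins at x 0: 18 mm thick at y +98, 10 mm thick at y -98.
- seat (a point): point of the scale 64 mm above the desk, level with the studs' tops: the middle of the tray's underside comes here when seated, its axes along the scale's axes, the thick pin through the large hole. The pins reach 8 mm above this level, the last 4 mm tapered.
- lock (a joint): transport lock of the scale, m: 0 = locked (starts within 12 mm of that), 0.05 = released, at the end stop. It slides towards the front of the scale (the scale's -x), stays where it is left, and takes about 3 N. When locked, its grip stands in the tray's place and the tray cannot go down.
- lock_top (a point): middle of the top of the lock's black ribbed grip, 76 mm above the desk; the grip is 20 mm along the slide, 16 mm across it and stands 26 mm above the deck. At joint value q it is at x = -65 mm - q, y = 0 of the scale.
- tray: Aluminium tray 180 (x) x 240 (y) mm, 0.6 kg, floor 6 mm, rim 10 mm high overall. Origin: middle of the underside. Holes at x 0: 21.5 mm wide at y +98, 13.5 mm at y -98. Handle: black bar along y, 106 mm long, 16 mm wide, 14 mm high, its middle 52 mm above the underside, on posts at y +-45. Outlines: double circles for bearings and sleeve, circle for cap, hexagon, rectangle. Starts on the desk.
- bearing_large: Ball bearing lying flat, 52 mm across, bore 25 mm, 15 mm high; origin: centre of the underside
- bearing_small: Ball bearing lying flat, 40 mm across, bore 17 mm, 12 mm high; origin: centre of the underside
- sleeve: Steel spacer sleeve standing on end, 30 mm across, bore 20 mm, 40 mm high; origin: centre of the underside
- hub_nut: Steel hexagon hub nut lying flat, 36 mm across flats (one pair of flats faces its +-y, the others 60 degrees on), 20 mm high; origin: centre of the underside
- feather_key: Steel feather key lying flat: a plain bar with round ends, 60 mm long (its y axis), 14 mm wide, 9 mm high; origin: centre of the underside
- dust_cap: Steel dust cap lying dome up, 46 mm across with upright sides to 16 mm, 24 mm high; origin: centre of the underside
- grease_tin: bystander: small aluminium tin with white lid, 55 mm across, 36 mm high, among the parts; origin: centre of the underside
- small_carton: bystander: cardboard box 44 x 40 x 36 mm among the parts; origin: centre of the underside
- wrench: bystander: spanner lying flat, 170 mm long, at the back
- oil_filter: bystander: filter can 76 mm across, 85 mm high, at the back
- pulley: bystander: dark belt pulley lying flat, 96 mm across, 30 mm high, at the back
- tape_roll: bystander: roll of tape 94 mm across, 48 mm high, at the back
- carton: bystander: cardboard box 90 x 130 x 70 mm, at the back
- spot_bearing_large (a point): centre of the outline for the large bearing (front row: nearer the control strip, +y end), on the tray's floor, at x -46, y 78 mm of the tray, 6 mm above its underside
- spot_bearing_small (a point): centre of the outline for the small bearing (back row, -y end), on the tray's floor, at x 46, y -78 mm of the tray, 6 mm above its underside
- spot_sleeve (a point): centre of the outline for the sleeve (back row, middle), on the tray's floor, at x 55, y 0 mm of the tray, 6 mm above its underside
- spot_hub_nut (a point): centre of the outline for the hub nut (front row, -y end), on the tray's floor, at x -46, y -78 mm of the tray, 6 mm above its underside
- spot_feather_key (a point): centre of the outline for the key (front row, middle; the outline is long along the tray's y), on the tray's floor, at x -55, y 0 mm of the tray, 6 mm above its underside
- spot_dust_cap (a point): centre of the outline for the dust cap (back row, +y end), on the tray's floor, at x 46, y 78 mm of the tray, 6 mm above its underside
Not all that is in view belongs to the job. What is shaped like the sleeve but yellow is not meant.

How it is judged:
By the outcome, as a careful person would: the job done as asked, in the order asked, and still so for the second after the job is handed in, with the robot touching nothing.
Of bearing_large, bearing_small, sleeve, hub_nut, feather_key, dust_cap only 4 to 6 are there at a start; the rules pass over those that are not, and their reading is None.
At some moment in a run one of bearing_large, bearing_small, hub_nut, dust_cap may be knocked a few centimetres aside while the robot is not near it.
It also fails if it takes over 200 s, if anything falls off the work surface, if the arm or the gripper's body presses on something with over 40 N, if the wrist force passes 120 N, or if a joint passes its speed limit or range.

### The arm

A 6-joint arm with a two-finger parallel gripper is mounted at the origin on the work surface. World frame = base frame: x ahead of the robot, y to its left, z up, the work surface at z = 0. Lengths are in m, angles in degrees, forces in N, time in s.
With the tool pointing down it reaches from about 0.325 to 0.925 m from the base axis. Payload 3.1 kg.
Tool frame: the origin (TCP) lies at the very end of the fingers, on their centre line; the grasp point (between the pads) lies 19 mm behind it; z points along the fingers, y is the direction in which the jaws open and shut (so a half turn about z gives the same grasp; the last joint's range is limited). The gripper opens to 85 mm and grips with 20 to 120 N. Pads are 22 mm wide; open, the fingers measure 114 mm over their backs; the gripper's body (76 mm by 85 mm) begins 54 mm behind the grasp point. The pads swing forward as they close: fully open they stand 13 mm farther back than shut.
Start: joints at [-78.679, 12.427, 92.441, -0, 75.132, -6.429], TCP at [0.191, -0.595, 0.231] pointing down, gripper open.
Joint ranges: [-157.48, 157.48], [-44.54, 120.13], [17.64, 146.25], [-64.5, 244.5], [7.68, 150.69], [-147.95, 147.95]. Speed limits (degrees/s): [159.86, 159.86, 180, 180, 180, 180].

### API

Orientations are given as [roll, pitch, yaw] about the fixed x, y, z axes, in that order (R = Rz(yaw) Ry(pitch) Rx(roll)).
In Python, from rig import robot gives the robot as it stands.
- The arm moves only by the tool arm_command, never from a script. Its argument "rows" is a list of rows, each a list of 5 numbers: the shift along the tool's x, y, z in m, then the turn about the tool's z in rad, then the opening in per cent of the stroke, from 0 (shut) to 100 (fully open). A call has 1 to 8 rows; each row shifts and turns the commanded pose from where the row before left it, along the tool's axes as they then stand; what a row does not reach is not made up. A row lasts 1/10 s, in which the tool goes at most 50 mm and 8.59 degrees, less where a joint would pass 70% of its speed; a pose out of reach is approached as far as the arm can. A call is refused whole if a number of a shift passes 0.05 or a number of a turn 0.15, either way. A call with a gripper value outside its range is refused whole. The fingers move at their own pace and stop on an object; "force" is the grip in N (left out, the last holds). Time passes only in rows, so rows that do not move let the fingers close. It gives the time, the measured TCP pose, the force and the opening at its end, in the units of the state.
- robot.get_obs(): the state, without advancing time (a new reading comes with each control period).
- robot.snapshot(name): name is "side" or "top"; returns the picture (400x640x3 uint8, red, green, blue); there is no depth.
- robot.get_calibration(name): a dict with "mtx" (3x3 intrinsics, pixels), "view" (4x4, takes a point from world to camera coordinates). Camera axes: x right, y down, z forward; pixel columns grow to the right and rows downward; lengths in m; the calibration is good to about 2 mm. A picture is of the moment at which its call begins. get_calibration takes no time and is no camera call.
- robot.sign_off(): hands the job in, once; it reports no verdict.
Trained networks look in the newest picture that a camera, given by its name, has taken for a name from the list of things; names that differ only in an ending like _2 or _b are one class to them, and where a whole thing is asked for, a point or a joint stands for the part that bears it (a point fixed in the world has none). Each returns a list of dicts, best first, with "p" (0 to 1); they miss things now and then, are a little off and sometimes report something else, mostly with a low value. They report only what shows in the picture. A call takes as long as a camera call. They do not tell look-alikes from the thing itself.
- robot.trace(query, camera): "mask" (400x640 bool, what is visible of it) and "point" ([row, column] as shares, 0 to 1, of the picture: columns of its width, rows of its height, amid what is visible of it).
- robot.pinpoint(query, camera): "point" ([row, column] as shares, 0 to 1, of the picture: columns of its width, rows of its height: a listed point, or the origin of a listed thing).
The state is a dict: "t": time; "joints": joint angles; "dq": joint speeds; "tau": joint torques, N m; "tool_pos": TCP position; "eef_rot": TCP orientation; "force": force on the tool from outside, world axes, zero at the start; "moment": the same for the moment, N m; "grip_width": opening from 0.0 (shut) to 1.0 (fully open).
Only numpy, scipy, OpenCV 4.12 (cv2) and the standard library are available. Lean on these libraries where they do the work, as an engineer would, in place of code of your own. Each camera call takes 0.05 s, during which the arm holds its last target.

## Working session

There is one attempt and no reset: what is moved stays moved. The work goes in short steps, Python scripts to look and compute and a tool call to move; the robot and the scene stay as the last step left them, time stands still between calls to the robot, and variables do not carry over. Pictures are saved under pics/ and viewed, and the job is handed in when it is done.

Besides the shell and the picture viewer there is one more tool, called after "Call:" by a JSON object that holds its "name" and its "arguments". arm_command: Moves the arm, as the interface text tells. Its arguments: {"type":"object","properties":{"rows":{"type":"array","items":{"type":"array","items":{"type":"number"}}},"force":{"type":"number"}},"required":["rows"]}

```bash
ls; mkdir -p pics; python3 - <<'E'
from rig import robot
import cv2
o=robot.get_obs(); print({k:o[k] for k in ('t','tool_pos','eef_rot','force','grip_width')})
for n in('side','top'):
    im=robot.snapshot(n); cv2.imwrite(f'pics/{n}0.png',im[...,::-1]); c=robot.get_calibration(n); print(n,c['mtx'].round(1).tolist(),c['view'].round(3).tolist())
E
```

```text
pics
{'t': 0.0, 'tool_pos': array([ 0.19040098, -0.59443736,  0.22997879]), 'eef_rot': array([-1.79863487e+02, -1.58463279e-02,  1.77511283e+01]), 'force': array([ 0.19980648, -0.77522238,  0.44050103]), 'grip_width': 0.9984737986506431}
side [[425.3, 0.0, 311.1], [0.0, 425.3, 198.2], [0.0, 0.0, 1.0]] [[0.923, -0.384, 0.016, -0.517], [-0.232, -0.59, -0.773, 0.211], [0.306, 0.71, -0.634, 0.795], [0.0, 0.0, 0.0, 1.0]]
top [[469.2, 0.0, 332.0], [0.0, 469.2, 197.5], [0.0, 0.0, 1.0]] [[-0.021, -1.0, 0.007, 0.024], [-0.992, 0.02, -0.123, 0.572], [0.123, -0.009, -0.992, 1.3], [0.0, 0.0, 0.0, 1.0]]
```

View pics/side0.png

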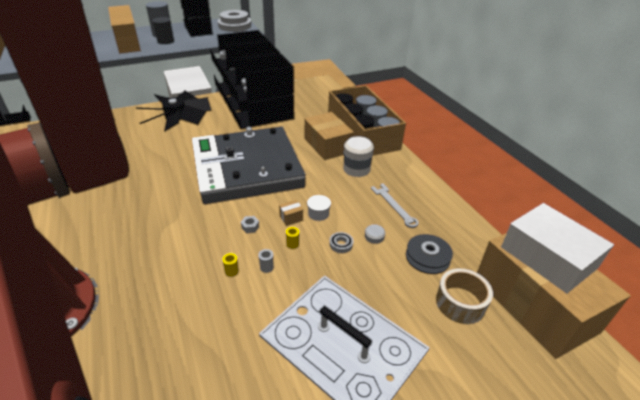

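View pics/top0.png

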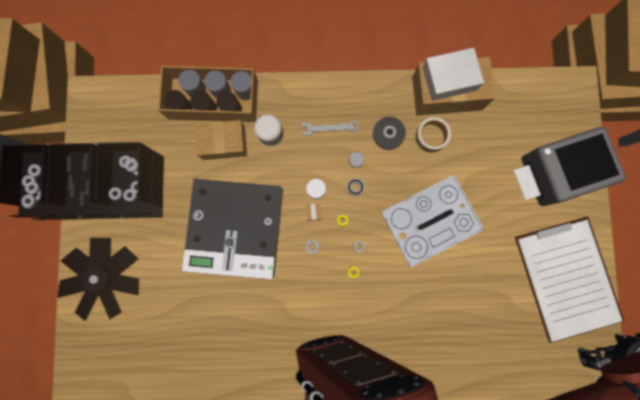

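```bash
cat > h.py <<'E'
from rig import robot
import cv2, numpy as np
np.set_printoptions(precision=4,suppress=True)
def px2w(cam,row,col,z):
    c=robot.get_calibration(cam);K=c['mtx'];V=c['view'];R=V[:3,:3];t=V[:3,3]
    d=R.T@np.linalg.solve(K,[col,row,1]);o=-R.T@t
    return o+d*(z-o[2])/d[2]
def w2px(cam,p):
    c=robot.get_calibration(cam);q=c['view'][:3,:3]@np.asarray(p)+c['view'][:3,3];q=c['mtx']@q
    return q[:2]/q[2]  # col,row
def tri(pts): # {cam:(row,col)}
    A=[];b=[]
    for cam,(r,cc) in pts.items():
        c=robot.get_calibration(cam);P=c['mtx']@c['view'][:3]
        for k,v in((0,cc),(1,r)):
            A.append((v*P[2]-P[k])[:3]);b.append(-(v*P[2]-P[k])[3])
    return np.linalg.lstsq(np.array(A),np.array(b),rcond=None)[0]
def sh(pt): return pt[0]*400,pt[1]*640
def crop(im,name,c0,r0,c1,r1,s):
    cv2.imwrite('pics/'+name,cv2.resize(im[r0:r1,c0:c1,::-1],None,fx=s,fy=s,interpolation=cv2.INTER_CUBIC))
E
cat > look.py <<'E'
from h import *
Z=dict(seat=.064,lock_top=.076,tray=0,spot_sleeve=.006,spot_feather_key=.006)
T=robot.snapshot('top');crop(T,'topc.png',170,100,500,300,2.4)
for n in ['scale','seat','lock_top','tray','bearing_large','bearing_small','sleeve','hub_nut','feather_key','dust_cap','spot_bearing_large','spot_hub_nut','spot_bearing_small','spot_dust_cap']:
    z=Z.get(n,.006 if 'spot' in n else 0)
    print(n,[(round(d['p'],2),np.round(sh(d['point'])).astype(int).tolist(),px2w('top',*sh(d['point']),z)[:2].round(4).tolist()) for d in robot.pinpoint(n,'top')[:3]])
S=robot.snapshot('side');crop(S,'sidec.png',180,100,440,295,3)
for n in ['seat','lock_top','tray','bearing_large','bearing_small','sleeve','hub_nut','feather_key','dust_cap']:
    z=Z.get(n,.006 if 'spot' in n else 0)
    print('S',n,[(round(d['p'],2),np.round(sh(d['point'])).astype(int).tolist(),px2w('side',*sh(d['point']),z)[:2].round(4).tolist()) for d in robot.pinpoint(n,'side')[:3]])
E
python3 look.py
```

```text
scale [(0.59, [219, 236], [0.52, 0.2905]), (0.28, [210, 313], [0.5402, 0.068])]
seat [(0.73, [217, 236], [0.5209, 0.2785]), (0.16, [195, 447], [0.5705, -0.3084])]
lock_top []
tray [(0.64, [220, 433], [0.5059, -0.2805]), (0.48, [238, 441], [0.4531, -0.3001])]
bearing_large [(0.71, [239, 441], [0.4496, -0.3022]), (0.68, [187, 353], [0.6074, -0.052])]
bearing_small [(0.63, [192, 449], [0.5859, -0.3304]), (0.41, [213, 313], [0.5322, 0.0662])]
sleeve [(0.52, [220, 341], [0.5107, -0.0144]), (0.51, [272, 353], [0.3614, -0.0442]), (0.48, [247, 356], [0.4324, -0.0541])]
hub_nut [(0.42, [246, 312], [0.4386, 0.0715]), (0.32, [221, 235], [0.5149, 0.294])]
feather_key [(0.46, [160, 355], [0.6881, -0.0578]), (0.24, [218, 236], [0.5232, 0.2923])]
dust_cap [(0.44, [159, 352], [0.6909, -0.0501])]
spot_bearing_large [(0.91, [248, 418], [0.4253, -0.2328])]
spot_hub_nut [(0.65, [221, 462], [0.5014, -0.3646])]
spot_bearing_small [(0.67, [192, 447], [0.5868, -0.3237]), (0.49, [124, 329], [0.7949, 0.0169])]
spot_dust_cap [(0.89, [218, 404], [0.5125, -0.1969])]
S seat [(0.63, [144, 256], [0.5286, 0.3096]), (0.52, [255, 427], [0.7225, -0.1996])]
S lock_top [(0.59, [149, 229], [0.4528, 0.2957])]
S tray [(0.69, [344, 343], [0.5061, -0.2782])]
S bearing_large [(0.82, [245, 343], [0.6115, -0.0588]), (0.48, [299, 324], [0.5121, -0.1775])]
S bearing_small []
S sleeve [(0.84, [271, 230], [0.3621, -0.0396]), (0.68, [266, 263], [0.4294, -0.053]), (0.66, [332, 292], [0.4302, -0.2234])]
S hub_nut [(0.73, [227, 251], [0.4386, 0.0701])]
S feather_key []
S dust_cap [(0.73, [237, 375], [0.69, -0.0617])]
```

View pics/topc.png

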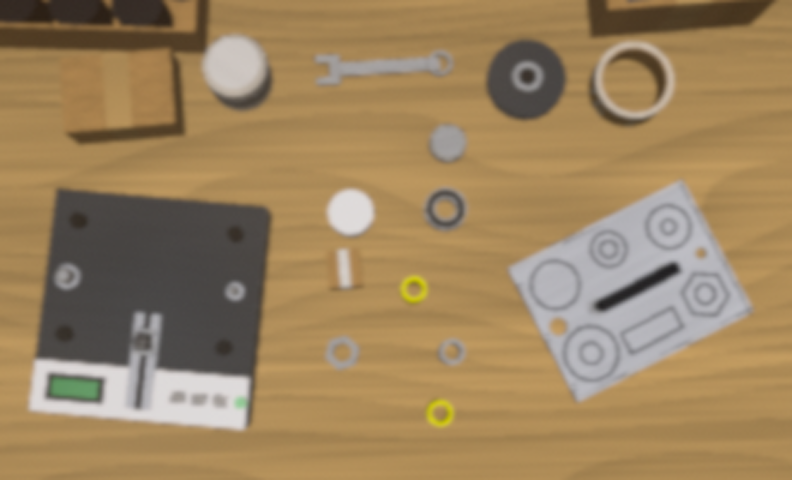

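View pics/sidec.png

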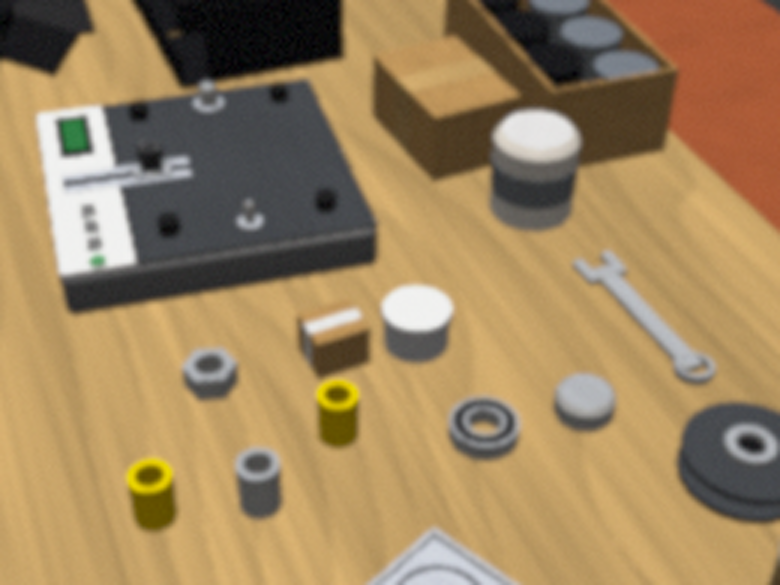

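```bash
cat > z.py <<'E'
import sys
from h import *
def grid(im,name,c0,r0,c1,r1,s,st=10):
    a=cv2.resize(im[r0:r1,c0:c1,::-1],None,fx=s,fy=s,interpolation=cv2.INTER_CUBIC)
    for c in range((c0//st+1)*st,c1,st):
        cv2.line(a,(int((c-c0+.5)*s),0),(int((c-c0+.5)*s),5),(0,255,255),1);cv2.putText(a,str(c),(int((c-c0+.5)*s)-10,16),0,.35,(0,255,255),1)
    for r in range((r0//st+1)*st,r1,st):
        cv2.line(a,(0,int((r-r0+.5)*s)),(5,int((r-r0+.5)*s)),(0,255,255),1);cv2.putText(a,str(r),(7,int((r-r0+.5)*s)+4),0,.35,(0,255,255),1)
    cv2.imwrite('pics/'+name,a)
if __name__=='__main__':
    n,name=sys.argv[1:3]; v=list(map(int,sys.argv[3:8]))
    grid(robot.snapshot(n),name,*v)
E
python3 z.py top t1.png 178 170 290 285 5;python3 z.py side s1.png 185 120 310 205 6
python3 - <<'E'
from h import *
for cam in('top','side'):
    for n in['bearing_large','dust_cap','hub_nut','sleeve']:
        for d in robot.trace(n,cam)[:3]:
            m=d['mask'];ys,xs=np.nonzero(m);print(cam,n,round(d['p'],2),np.round(sh(d['point'])),m.sum(),xs.min(),xs.max(),ys.min(),ys.max(),xs.mean().round(1),ys.mean().round(1))
E
```

```text
top bearing_large 0.61 [184. 353.] 208 346 363 178 195 354.5 186.4
top dust_cap 0.49 [140. 218.] 1815 194 246 120 159 219.9 139.7
top dust_cap 0.48 [158. 353.] 174 349 363 153 166 355.9 159.4
top dust_cap 0.31 [124. 435.] 532 414 449 117 152 432.6 133.6
top hub_nut 0.73 [190. 315.] 275 307 324 179 197 315.6 188.0
top sleeve 0.61 [272. 354.] 77 347 357 267 277 352.7 271.8
top sleeve 0.58 [183. 352.] 221 345 363 178 195 353.9 186.6
top sleeve 0.46 [248. 358.] 60 352 362 241 251 357.6 246.5
side bearing_large 0.91 [243. 344.] 430 330 354 232 253 341.6 242.6
side bearing_large 0.37 [285. 463.] 2188 436 492 268 324 463.6 296.0
side dust_cap 0.8 [234. 377.] 302 365 385 226 243 374.8 234.6
side dust_cap 0.71 [289. 464.] 2142 436 492 269 324 463.7 296.1
side dust_cap 0.67 [346. 343.] 11986 260 429 277 399 344.5 344.8
side hub_nut 0.67 [226. 251.] 242 241 258 216 233 249.6 224.5
side sleeve 0.65 [239. 293.] 301 286 299 226 250 292.5 237.9
side sleeve 0.61 [262. 263.] 285 260 273 250 272 266.4 261.0
side sleeve 0.54 [267. 232.] 315 223 238 254 277 230.6 265.3
```

View pics/t1.png

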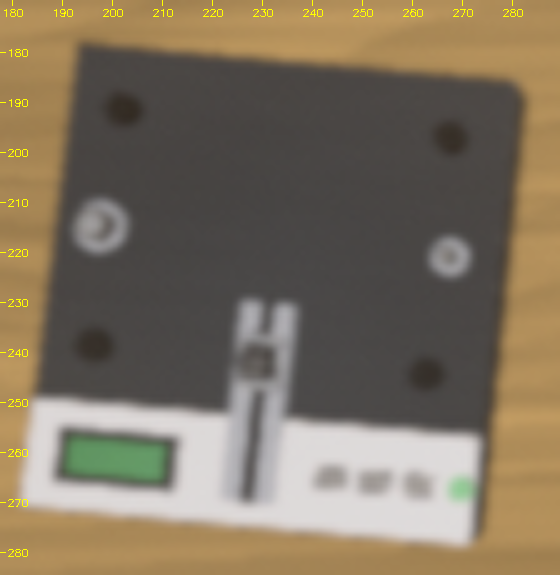

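View pics/s1.png

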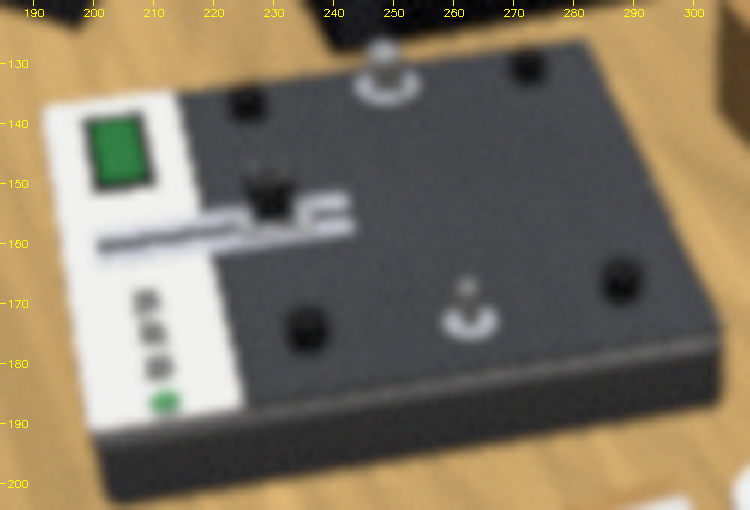

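```bash
cat > fit.py <<'E'
from h import *
from scipy.optimize import least_squares
def fit(obs,x0,z0=0):  # obs list (cam,(lx,ly,lz),(col,row))
    def f(p):
        c,s=np.cos(p[2]),np.sin(p[2]);r=[]
        for cam,l,uv in obs:
            r+=list(w2px(cam,[p[0]+c*l[0]-s*l[1],p[1]+s*l[0]+c*l[1],l[2]+z0])-uv)
        return np.array(r)
    q=least_squares(f,x0);return q.x,f(q.x).reshape(-1,2)
E
python3 - <<'E'
from fit import *
T=[('top',(.066,.092,.06),(202.3,191.3)),('top',(.066,-.092,.06),(267.5,196.9)),('top',(-.066,-.092,.06),(262.7,244.3)),('top',(-.066,.092,.06),(196.3,238.5)),('top',(0,.098,.051),(197.7,214.7)),('top',(0,-.098,.051),(267.5,220.9))]
S=[('side',(-.066,.092,.057),(225.8,136.7)),('side',(.066,.092,.057),(272.3,130.7)),('side',(.066,-.092,.057),(288,166.3)),('side',(-.066,-.092,.057),(235.7,174.5)),('side',(0,.098,.051),(249,133.3)),('side',(0,-.098,.051),(262.8,172.5))]
for o in(T,S,T+S):
    x,r=fit(o,[.52,.28,-.09]);print(x,np.degrees(x[2]));print(r.round(1).tolist())
p=px2w('top',242.1,228.9,.074);print('lock',p)
c,s=np.cos(x[2]),np.sin(x[2]);d=p[:2]-x[:2];print(c*d[0]+s*d[1],-s*d[0]+c*d[1])
# part positions
for n,top,side in[('bearing',(354.5,186.8),(341.8,243)),]:
    pass
for n,z,(cc,r) in[('bearing',.013,(355.3,186.8)),('cap',.016,(356.2,159.4)),('nut',.02,(312.5,246.8)),('sleeve',.04,(358.3,246.3))]:
    print(n,px2w('top',r,cc,z))
E
```

```text
[ 0.5193  0.2901 -0.1085] -6.214038416104974
[[-0.3, -0.1], [0.1, 0.0], [-0.1, 0.0], [-0.1, -0.0], [0.2, 0.1], [0.2, 0.0]]
[ 0.5203  0.2915 -0.1081] -6.193308945067004
[[-0.2, -0.4], [0.0, -0.6], [0.0, -0.2], [-0.0, -0.4], [0.1, 0.6], [0.0, 0.9]]
[ 0.5197  0.2904 -0.1081] -6.195861922655717
[[-0.4, -0.2], [-0.0, -0.1], [-0.2, -0.2], [-0.2, -0.2], [0.0, -0.1], [0.1, -0.2], [-0.3, -0.2], [-0.0, -0.4], [-0.1, 0.0], [-0.1, -0.1], [-0.0, 0.9], [-0.1, 1.2]]
lock [0.4513 0.2957 0.074 ]
-0.06861107080808199 -0.002158692686134385
bearing [ 0.6054 -0.0568  0.013 ]
cap [ 0.6856 -0.0614  0.016 ]
nut [0.4347 0.07   0.02  ]
sleeve [ 0.433  -0.0589  0.04  ]
```

```bash
cat > plan.py <<'E'
import sys
from h import *
def plan(x,y,z,psi,cap=.048):
    o=robot.get_obs();p=o['tool_pos'];ps=o['eef_rot'][2]
    d=np.array([x,y,z])-p;dps=(psi-ps+180)%360-180;a=np.radians(psi)
    t=[np.cos(a)*d[0]+np.sin(a)*d[1],np.sin(a)*d[0]-np.cos(a)*d[1],-d[2]]
    turn=-np.radians(dps);nt=int(np.ceil(abs(turn)/.145));n=max(1,int(np.ceil(np.linalg.norm(t)/cap)))
    print('at',p.round(4),o['eef_rot'].round(2),'F',o['force'].round(1),'g',round(o['grip_width'],3),'t',round(o['t'],1))
    print('turn',round(turn,4),'=',nt,'x',round(turn/max(nt,1),4),' shift',np.round(t,4),'=',n,'x',np.round(np.array(t)/n,4))
if __name__=='__main__': plan(*map(float,sys.argv[1:]))
E
python3 plan.py .4998 .2929 .13 83.8
```

```text
at [ 0.1906 -0.5953  0.2313] [180.    -0.    17.75] F [0.8 0.5 0.2] g 0.998 t 1.9
turn -1.1528 = 8 x -0.1441  shift [0.9164 0.2115 0.1013] = 20 x [0.0458 0.0106 0.0051]
```

Call:
{"name": "arm_command", "arguments": {"rows": [[0,0,0,-0.144,0],[0,0,0,-0.144,0],[0,0,0,-0.144,0],[0,0,0,-0.144,0],[0,0,0,-0.144,0],[0,0,0,-0.144,0],[0,0,0,-0.144,0],[0,0,0,-0.144,0]]}}

```text
t: 2.65
tool_pos: [0.1906, -0.5953, 0.2313]
eef_rot: [180.0, 0.0, 84.1]
force: [0.2, -0.3, 0.8]
grip_width: 0.001
```

Call:
{"name": "arm_command", "arguments": {"rows": [[0.0458,0.0106,0.005,0,0],[0.0458,0.0106,0.005,0,0],[0.0458,0.0106,0.005,0,0],[0.0458,0.0106,0.005,0,0],[0.0458,0.0106,0.005,0,0],[0.0458,0.0106,0.005,0,0],[0.0458,0.0106,0.005,0,0],[0.0458,0.0106,0.005,0,0]]}}

```text
t: 3.45
tool_pos: [0.3151, -0.2386, 0.1914]
eef_rot: [179.9, 0.0, 83.7]
force: [1.6, -0.4, 0.5]
grip_width: -0.001
```

Call:
{"name": "arm_command", "arguments": {"rows": [[0.0458,0.0106,0.005,0,0],[0.0458,0.0106,0.005,0,0],[0.0458,0.0106,0.005,0,0],[0.0458,0.0106,0.005,0,0],[0.0458,0.0106,0.005,0,0],[0.0458,0.0106,0.005,0,0],[0.0458,0.0106,0.005,0,0],[0.0458,0.0106,0.005,0,0]]}}

```text
t: 4.25
tool_pos: [0.4395, 0.1169, 0.1516]
eef_rot: [179.9, -0.0, 83.8]
force: [0.3, -1.4, 0.8]
grip_width: 0.005
```

Call:
{"name": "arm_command", "arguments": {"rows": [[0.0458,0.0106,0.005,0,0],[0.0458,0.0106,0.005,0,0],[0.0458,0.0106,0.005,0,0],[0.0458,0.0106,0.005,0,0],[0,0,0,0,0],[0,0,0,0,0]]}}

```text
t: 4.85
tool_pos: [0.5007, 0.2929, 0.1307]
eef_rot: [-179.9, 0.1, 83.9]
force: [-0.0, 0.2, 0.1]
grip_width: 0.001
```

```bash
python3 plan.py .4998 .2929 .058 83.8; python3 z.py top t2.png 178 130 290 285 5; python3 z.py side s2.png 0 0 640 400 1
```

```text
at [0.5007 0.2929 0.1307] [-179.95    0.06   83.88] F [-0.   0.2  0.1] g 0.001 t 4.8
turn 0.0014 = 1 x 0.0014  shift [-0.0001 -0.0009  0.0727] = 2 x [-0.0001 -0.0004  0.0364]
```

View pics/s2.png

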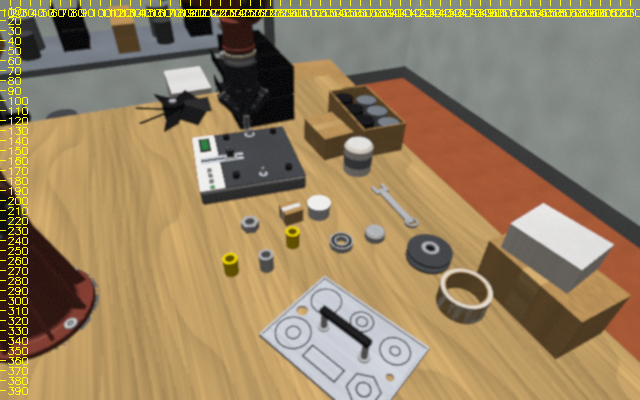

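Call:
{"name": "arm_command", "arguments": {"rows": [[0,0,0.03,0,0],[0,0,0.025,0,0],[0,0,0.01,0,0],[0,0,0.007,0,0],[0,0,0,0,0]]}}

```text
t: 5.45
tool_pos: [0.5007, 0.2914, 0.0591]
eef_rot: [-180.0, 0.0, 83.7]
force: [0.1, -0.3, 0.9]
grip_width: -0.002
```

```bash
python3 z.py side s3.png 185 70 345 205 5; python3 plan.py .4298 .3005 .058 83.8
```

```text
at [0.5014 0.2919 0.06  ] [179.96  -0.02  83.71] F [-0.3 -0.3  0.1] g 0.001 t 5.5
turn -0.0015 = 1 x -0.0015  shift [ 0.0008 -0.0721  0.002 ] = 2 x [ 0.0004 -0.0361  0.001 ]
```

View pics/s3.png

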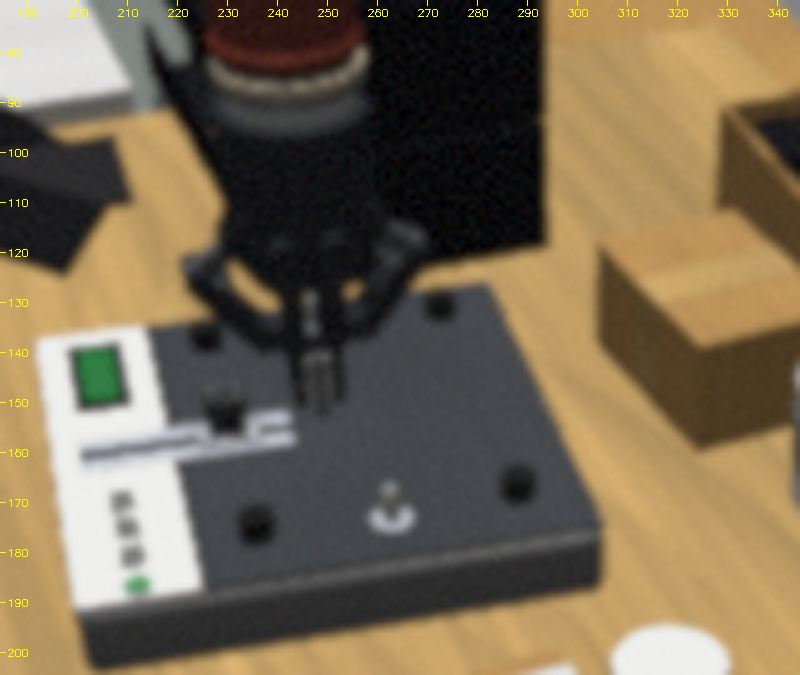

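Call:
{"name": "arm_command", "arguments": {"rows": [[0,-0.01,0.001,0,0],[0,-0.01,0,0,0],[0,-0.01,0,0,0],[0,-0.01,0,0,0],[0,-0.008,0,0,0]]}}

```text
t: 6.0
tool_pos: [0.4533, 0.2978, 0.0592]
eef_rot: [179.9, -0.0, 83.8]
force: [2.4, -1.4, 0.6]
grip_width: 0.002
```

Call:
{"name": "arm_command", "arguments": {"rows": [[0,-0.006,0,0,0],[0,-0.006,0,0,0],[0,-0.004,0,0,0],[0,-0.003,0,0,0],[0,0,0,0,0]]}}

```text
t: 6.5
tool_pos: [0.434, 0.2998, 0.0583]
eef_rot: [-180.0, -0.0, 83.7]
force: [1.9, 0.3, 0.9]
grip_width: 0.003
```

```bash
python3 z.py side s4.png 185 70 345 205 5; python3 z.py top t4.png 178 170 290 285 5; python3 plan.py .4298 .3005 .058 83.8
```

```text
at [0.434  0.2996 0.0581] [-179.95   -0.01   83.74] F [2.5 0.9 1.2] g 0.001 t 6.6
turn -0.001 = 1 x -0.001  shift [ 0.0004 -0.0042  0.0001] = 1 x [ 0.0004 -0.0042  0.0001]
```

View pics/s4.png

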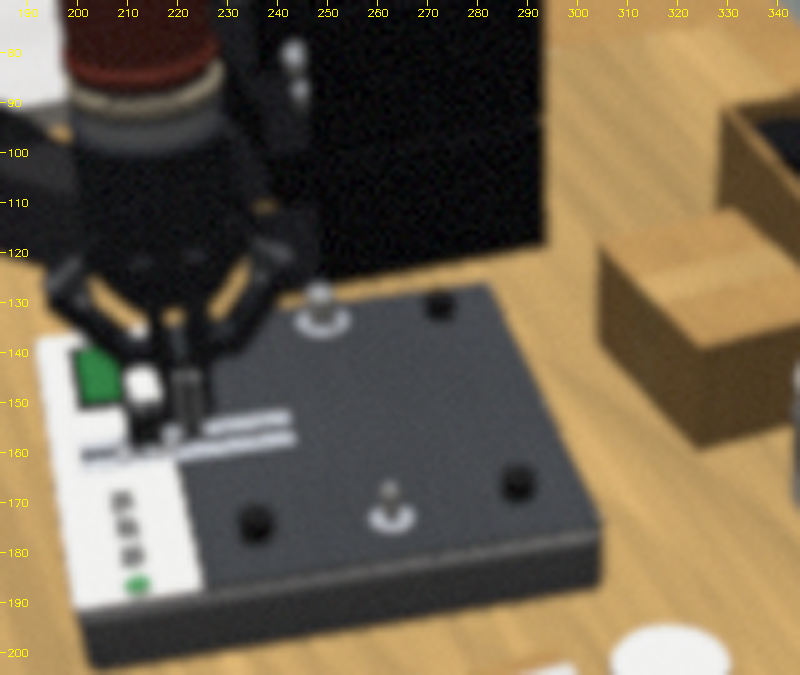

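Call:
{"name": "arm_command", "arguments": {"rows": [[0,-0.002,0,0,0],[0,-0.001,0,0,0],[0,0,0,0,0]]}}

```text
t: 6.9
tool_pos: [0.4312, 0.2999, 0.0581]
eef_rot: [-180.0, -0.0, 83.7]
force: [3.2, 1.1, 0.2]
grip_width: 0.0
```

Call:
{"name": "arm_command", "arguments": {"rows": [[0,-0.001,0,0,0],[0,-0.001,0,0,0],[0,0,0,0,0]]}}

```text
t: 7.2
tool_pos: [0.4291, 0.3001, 0.0581]
eef_rot: [-180.0, -0.0, 83.7]
force: [2.0, 1.0, -1.2]
grip_width: -0.001
```

Call:
{"name": "arm_command", "arguments": {"rows": [[0,-0.001,0,0,0],[0,0,0,0,0]]}}

```text
t: 7.4
tool_pos: [0.4284, 0.3002, 0.0582]
eef_rot: [180.0, -0.0, 83.8]
force: [3.4, 1.1, -1.9]
grip_width: -0.008
```

Call:
{"name": "arm_command", "arguments": {"rows": [[0,-0.001,0,0,0],[0,0,0,0,0]]}}

```text
t: 7.6
tool_pos: [0.4284, 0.3002, 0.0583]
eef_rot: [179.9, -0.0, 83.8]
force: [6.7, 1.6, -3.6]
grip_width: -0.003
```

Call:
{"name": "arm_command", "arguments": {"rows": [[0,-0.001,0,0,0],[0,0,0,0,0]]}}

```text
t: 7.8
tool_pos: [0.4283, 0.3002, 0.0583]
eef_rot: [179.7, -0.0, 83.8]
force: [8.5, -0.1, -6.1]
grip_width: -0.0
```

Call:
{"name": "arm_command", "arguments": {"rows": [[0,-0.001,0,0,0],[0,0,0,0,0]]}}

```text
t: 8.0
tool_pos: [0.4282, 0.3003, 0.0584]
eef_rot: [179.6, -0.1, 83.8]
force: [10.2, -0.1, -7.1]
grip_width: -0.001
```

Call:
{"name": "arm_command", "arguments": {"rows": [[0,0.008,0,0,0],[0,0.01,0,0,0],[0,0,-0.04,0,0],[0,0,-0.05,0,0],[0,0,-0.05,0,60],[0,0,0,0,60]]}}

```text
t: 8.6
tool_pos: [0.448, 0.301, 0.2071]
eef_rot: [179.3, -0.5, 83.8]
force: [0.9, -0.1, 0.2]
grip_width: 0.335
```

```bash
python3 z.py side s5.png 185 110 320 205 5; python3 z.py top t5.png 378 170 490 275 6;python3 z.py side s6.png 255 270 435 400 4; python3 plan.py .4298 .3005 .2 83.8
```

```text
at [0.4426 0.2982 0.1979] [-179.9     0.04   83.75] F [-0.9 -0.4  0.1] g 0.591 t 8.8
turn -0.0008 = 1 x -0.0008  shift [ 0.0009 -0.013  -0.0021] = 1 x [ 0.0009 -0.013  -0.0021]
```

View pics/s5.png

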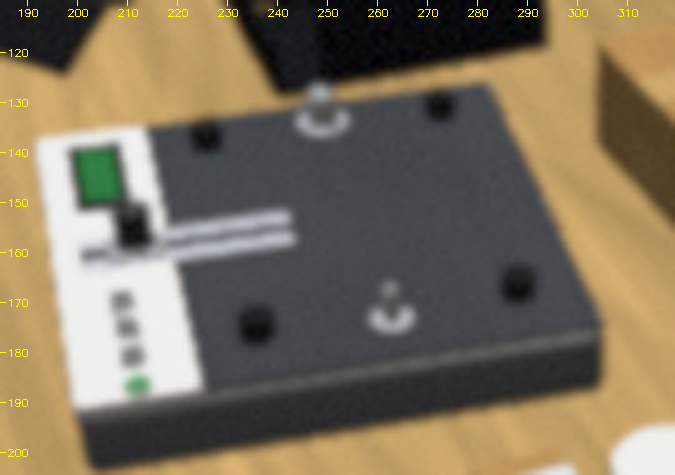

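View pics/t5.png

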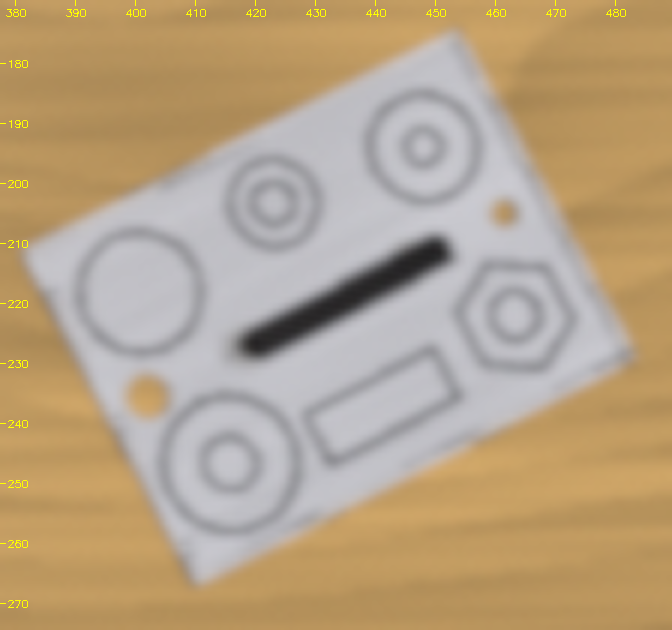

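View pics/s6.png

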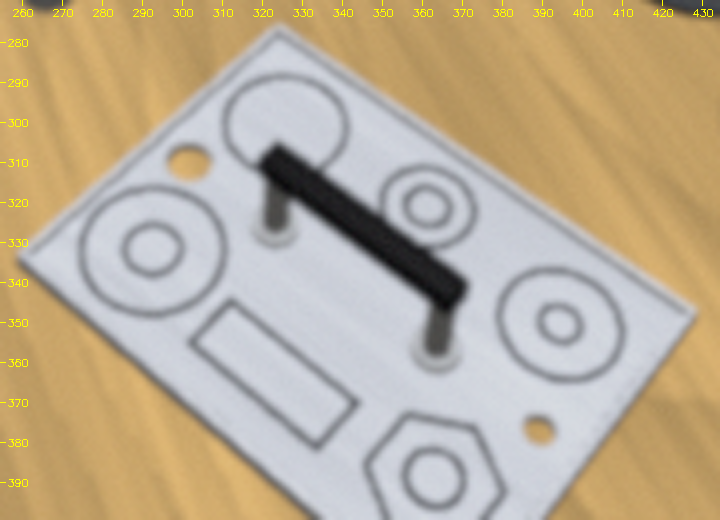

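```bash
cat > tray.py <<'E'
from fit import *
L=dict(cap=(.046,.078,.006),sl=(.055,0,.006),bs=(.046,-.078,.006),bl=(-.046,.078,.006),nut=(-.046,-.078,.006),key=(-.055,0,.006),hL=(0,.098,.005),hS=(0,-.098,.005))
t=dict(cap=(401,218.2),sl=(423,203.3),bs=(448,193.8),bl=(416,246.5),nut=(463.5,222),key=(441.3,237.2),hL=(402.3,235.5),hS=(461.7,204.8))
s=dict(bl=(292.8,332),cap=(325.8,301),sl=(361.5,321),bs=(394.5,350.5),key=(323.3,362.8),nut=(363.3,389),hL=(301.8,310),hS=(389.5,377))
T=[('top',L[k],t[k]) for k in t];S=[('side',L[k],s[k]) for k in s]
for o in(T,S,T+S):
    x,r=fit(o,[.5,-.28,.48]);print(x,np.degrees(x[2]),np.abs(r).max(0))
print(w2px('top',[x[0],x[1],.059]),'435,219',w2px('side',[x[0],x[1],.055]),'345.5,326.5')
c,q=np.cos(-.108),np.sin(-.108)
for Q in(.045,.05):print('lock',w2px('side',[.5197+c*(-.065-Q),.2905+q*(-.065-Q),.076]))
E
python3 tray.py; python3 plan.py .5 -.28 .15 117
```

```text
[ 0.5045 -0.2771  0.4514] 25.860908575946176 [0.1258 0.1611]
[ 0.5053 -0.2766  0.4522] 25.908925134133014 [0.5437 0.2084]
[ 0.5051 -0.2768  0.4521] 25.90330820659259 [0.6354 0.3481]
[436.2261 218.4596] 435,219 [344.6747 324.8906] 345.5,326.5
lock [212.1869 150.5489]
lock [210.2053 150.8266]
at [0.4426 0.2982 0.1979] [-179.9     0.04   83.75] F [-0.9 -0.4  0.1] g 0.591 t 8.8
turn -0.5803 = 5 x -0.1161  shift [-0.5413 -0.2114  0.0479] = 13 x [-0.0416 -0.0163  0.0037]
```

```bash
python3 plan.py .505 -.2768 .14 115.9
```

```text
at [0.4426 0.2982 0.1979] [-179.9     0.04   83.75] F [-0.9 -0.4  0.1] g 0.591 t 8.8
turn -0.5611 = 4 x -0.1403  shift [-0.5445 -0.1951  0.0579] = 13 x [-0.0419 -0.015   0.0045]
```

Call:
{"name": "arm_command", "arguments": {"rows": [[0,0,0,-0.1403,60],[0,0,0,-0.1403,60],[0,0,0,-0.1403,60],[0,0,0,-0.1403,60]]}}

```text
t: 9.15
tool_pos: [0.4411, 0.2975, 0.195]
eef_rot: [-179.6, -0.0, 116.2]
force: [0.4, 1.4, 0.3]
grip_width: 0.601
```

Call:
{"name": "arm_command", "arguments": {"rows": [[-0.0419,-0.015,0.0045,0,60],[-0.0419,-0.015,0.0045,0,60],[-0.0419,-0.015,0.0045,0,60],[-0.0419,-0.015,0.0045,0,60],[-0.0419,-0.015,0.0045,0,60],[-0.0419,-0.015,0.0045,0,60],[-0.0419,-0.015,0.0045,0,60]]}}

```text
t: 9.85
tool_pos: [0.4745, -0.0125, 0.1638]
eef_rot: [-179.7, -0.2, 115.9]
force: [1.1, 0.4, -0.5]
grip_width: 0.594
```

Call:
{"name": "arm_command", "arguments": {"rows": [[-0.0419,-0.015,0.0045,0,60],[-0.0419,-0.015,0.0045,0,60],[-0.0419,-0.015,0.0045,0,60],[-0.0419,-0.015,0.0045,0,60],[-0.0419,-0.015,0.0045,0,60],[-0.0419,-0.015,0.0045,0,60],[0,0,0,0,60],[0,0,0,0,60]]}}

```text
t: 10.65
tool_pos: [0.5038, -0.2761, 0.1367]
eef_rot: [-179.8, -0.4, 115.8]
force: [-0.1, 0.1, 0.3]
grip_width: 0.598
```

```bash
python3 plan.py .505 -.2768 .034 115.9;python3 z.py side s7.png 255 200 435 400 3;
```

```text
at [ 0.5038 -0.2761  0.1367] [-179.84   -0.35  115.78] F [-0.1  0.1  0.3] g 0.598 t 10.7
turn -0.0021 = 1 x -0.0021  shift [-0.0012  0.0007  0.1027] = 3 x [-0.0004  0.0002  0.0342]
```

View pics/s7.png

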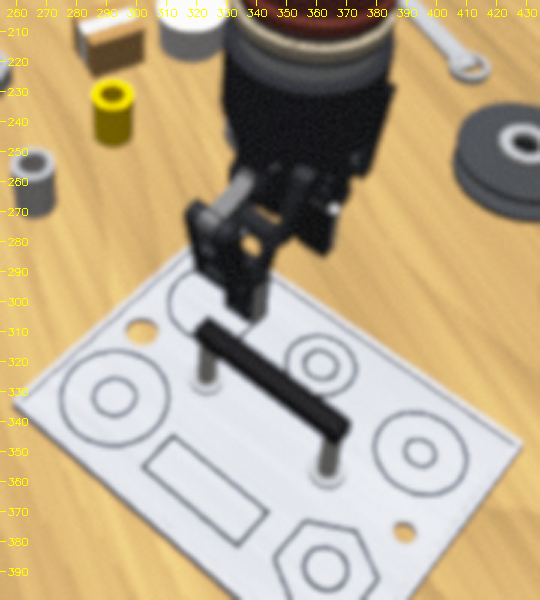

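Call:
{"name": "arm_command", "arguments": {"rows": [[0,0,0.035,0,60],[0,0,0.03,0,60],[0,0,0.025,0,60],[-0.001,0.0005,0.0125,0,60],[0,0,0,0,60],[0,0,0,0,60]]}}

```text
t: 11.3
tool_pos: [0.5073, -0.2768, 0.0379]
eef_rot: [180.0, 0.0, 116.0]
force: [0.9, 0.9, 0.2]
grip_width: 0.599
```

Call:
{"name": "arm_command", "arguments": {"rows": [[0,0,0,0,0],[0,0,0,0,0],[0,0,0,0,0],[0,0,0,0,0],[0,0,0,0,0],[0,0,0,0,0]], "force": 60}}

```text
t: 11.9
tool_pos: [0.5075, -0.2782, 0.0391]
eef_rot: [180.0, 0.1, 115.9]
force: [-2.4, 0.6, 6.7]
grip_width: 0.173
```

```bash
python3 plan.py .505 -.2768 .034 115.9;python3 z.py side s8.png 255 200 435 400 3;
```

```text
at [ 0.5075 -0.2782  0.0391] [179.97   0.12 115.91] F [-2.4  0.6  6.7] g 0.173 t 11.9
turn 0.0002 = 1 x 0.0002  shift [ 0.0024 -0.0017  0.0051] = 1 x [ 0.0024 -0.0017  0.0051]
```

View pics/s8.png

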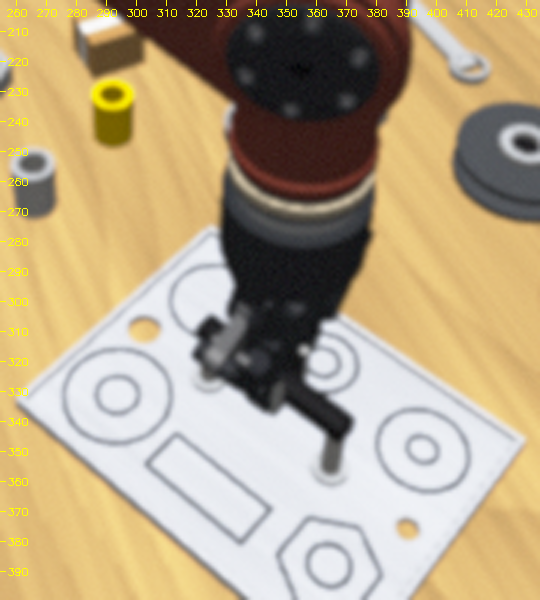

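Call:
{"name": "arm_command", "arguments": {"rows": [[0,0,-0.004,0,0],[0,0,-0.008,0,0],[0,0,-0.015,0,0],[0,0,-0.025,0,0],[0,0,-0.03,0,0],[0,0,-0.03,0,0],[0,0,-0.03,0,0],[0,0,0,0,0]]}}

```text
t: 12.75
tool_pos: [0.5103, -0.2796, 0.1857]
eef_rot: [179.7, 0.6, 115.9]
force: [0.7, -0.2, -3.2]
grip_width: 0.17
```

```bash
python3 plan.py .5197 .2905 .19 83.8 .04;python3 z.py side s9.png 155 130 435 400 2;
```

```text
at [ 0.5103 -0.2796  0.1857] [179.65   0.62 115.91] F [ 0.7 -0.2 -3.2] g 0.17 t 12.8
turn 0.5605 = 4 x 0.1401  shift [ 0.5678 -0.0522 -0.0043] = 15 x [ 0.0379 -0.0035 -0.0003]
```

View pics/s9.png

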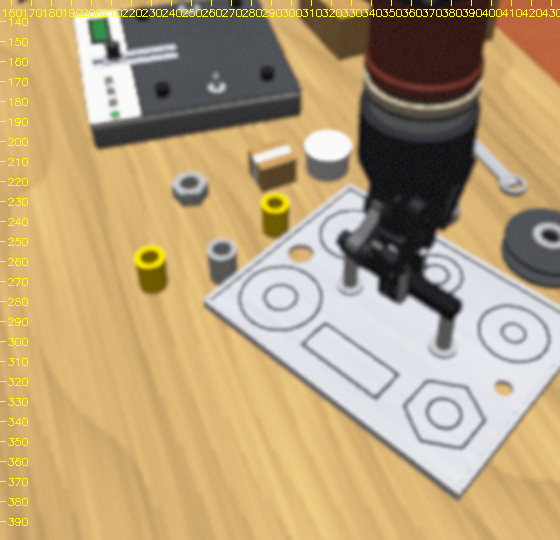

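Call:
{"name": "arm_command", "arguments": {"rows": [[0,0,0,0.05,0],[0,0,0,0.08,0],[0,0,0,0.09,0],[0,0,0,0.09,0],[0,0,0,0.09,0],[0,0,0,0.08,0],[0,0,0,0.05,0],[0,0,0,0.03,0]]}}

```text
t: 13.6
tool_pos: [0.505, -0.276, 0.176]
eef_rot: [-179.7, -0.2, 83.7]
force: [-0.4, 1.1, -5.6]
grip_width: 0.168
```

Call:
{"name": "arm_command", "arguments": {"rows": [[0.015,-0.001,0,0,0],[0.025,-0.002,0,0,0],[0.035,-0.003,0,0,0],[0.035,-0.003,0,0,0],[0.035,-0.003,0,0,0],[0.035,-0.003,0,0,0],[0.035,-0.003,0,0,0],[0.035,-0.003,0,0,0]]}}

```text
t: 14.4
tool_pos: [0.5108, -0.0238, 0.1774]
eef_rot: [-179.8, -0.1, 83.9]
force: [0.2, 0.5, -5.7]
grip_width: 0.171
```

Call:
{"name": "arm_command", "arguments": {"rows": [[0.035,-0.003,0,0,0],[0.035,-0.003,0,0,0],[0.035,-0.003,0,0,0],[0.035,-0.003,0,0,0],[0.035,-0.003,0,0,0],[0.035,-0.003,0,0,0],[0.03,-0.003,0,0,0],[0.025,-0.003,0,0,0]]}}

```text
t: 15.2
tool_pos: [0.515, 0.2418, 0.1773]
eef_rot: [-179.8, 0.0, 83.9]
force: [-0.4, 0.3, -6.4]
grip_width: 0.169
```

```bash
python3 plan.py .5197 .2905 .18 83.8 .04
```

```text
at [0.515  0.2418 0.1773] [-179.79    0.03   83.94] F [-0.4  0.3 -6.4] g 0.169 t 15.2
turn 0.0025 = 1 x 0.0025  shift [ 0.0489 -0.0006 -0.0027] = 2 x [ 0.0245 -0.0003 -0.0014]
```

Call:
{"name": "arm_command", "arguments": {"rows": [[0.02,0,0,0,0],[0.018,0,0.01,0,0],[0.009,0,0.02,0,0],[0,0,0.015,0,0],[0,0,0.005,0,0],[0,0,0,0,0],[0,0,0,0,0],[0,0,0,0,0]]}}

```text
t: 16.0
tool_pos: [0.5235, 0.2862, 0.1305]
eef_rot: [179.9, -0.1, 83.8]
force: [0.6, 0.5, -4.7]
grip_width: 0.167
```

```bash
python3 plan.py .5197 .2905 .124 83.8 .04; python3 z.py top t10.png 175 160 295 285 5; python3 z.py side s10.png 185 80 325 205 5
```

```text
at [0.5235 0.2862 0.1305] [179.89  -0.06  83.78] F [ 0.6  0.5 -4.7] g 0.167 t 16.0
turn -0.0003 = 1 x -0.0003  shift [ 0.0039 -0.0042  0.0065] = 1 x [ 0.0039 -0.0042  0.0065]
```

View pics/t10.png

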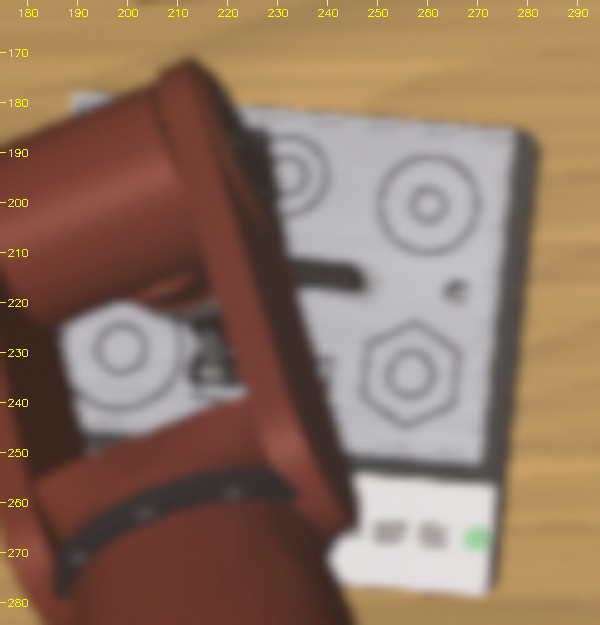

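View pics/s10.png

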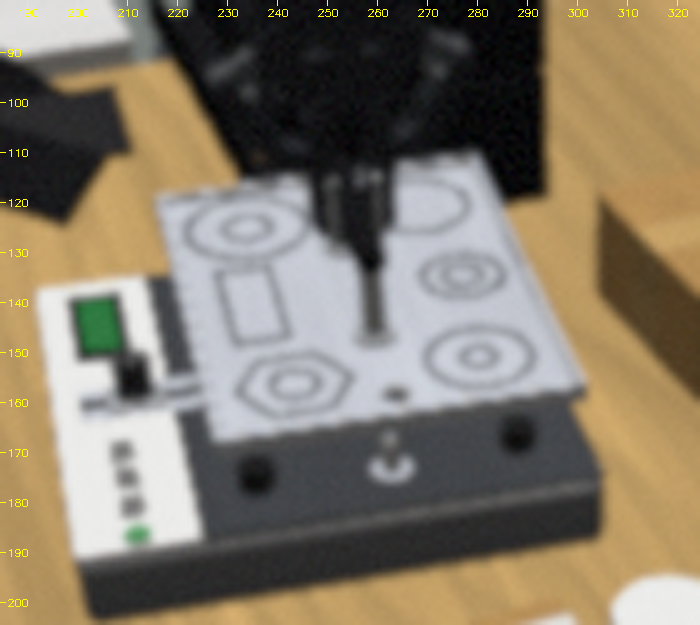

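```bash
cat > fitz.py <<'E'
from fit import *
L=dict(cap=(.046,.078,.006),sl=(.055,0,.006),bs=(.046,-.078,.006),bl=(-.046,.078,.006),nut=(-.046,-.078,.006),key=(-.055,0,.006),hL=(0,.098,.005),hS=(0,-.098,.005))
def fitz(t,s,x0):
    obs=[('top',L[k],t[k]) for k in t]+[('side',L[k],s[k]) for k in s]
    f=lambda p:np.concatenate([w2px(c,[p[0]+np.cos(p[2])*l[0]-np.sin(p[2])*l[1],p[1]+np.sin(p[2])*l[0]+np.cos(p[2])*l[1],l[2]+p[3]])-uv for c,l,uv in obs])
    q=least_squares(f,x0);print(q.x,np.degrees(q.x[2]));print(f(q.x).reshape(-1,2).round(1).tolist());return q.x
def rel(x,sc=(.5197,.2907,-.1082)):
    d=np.array(x[:2])-sc[:2];c,s=np.cos(sc[2]),np.sin(sc[2]);print('in scale frame x,y mm',1e3*(c*d[0]+s*d[1]),1e3*(-s*d[0]+c*d[1]),'yaw',np.degrees(x[2]-sc[2]))
E
python3 - <<'E'
from fitz import *
t=dict(bs=(260.1,200.5),nut=(256.5,234.5),bl=(198.7,229.3),sl=(232.5,194.7))
s=dict(bl=(233.9,125.1),key=(235.1,140.3),nut=(243.5,156.3),sl=(276.9,134.3),bs=(280.3,150.7),hS=(263.7,158.1))
for a,b in((t,s),({},s)): x=fitz(a,b,[.52,.29,-.1,.09]);rel(x)
E
python3 plan.py .5197 .2905 .124 83.8 .04;
```

```text
[ 0.5242  0.2888 -0.1094  0.0919] -6.269864472814786
[[0.3, -0.2], [0.2, -0.3], [0.1, -0.2], [-0.5, -0.2], [-0.1, -0.1], [-0.3, -0.1], [-0.3, -0.1], [-0.0, 0.2], [-0.0, 0.1], [-0.1, 0.1]]
in scale frame x,y mm 4.680653233478151 -1.3882378975725256 yaw -0.07046112949927831
[ 0.5256  0.293  -0.1066  0.0892] -6.108834550002054
[[0.0, -0.0], [-0.1, -0.0], [0.0, -0.2], [-0.0, 0.2], [0.1, 0.0], [0.1, 0.0]]
in scale frame x,y mm 5.582794696932693 2.912016753521481 yaw 0.09056879331345298
at [0.5234 0.2863 0.1306] [179.89  -0.06  83.79] F [-0.1  0.1 -5.5] g 0.168 t 16.1
turn -0.0002 = 1 x -0.0002  shift [ 0.0038 -0.0041  0.0066] = 1 x [ 0.0038 -0.0041  0.0066]
```

Call:
{"name": "arm_command", "arguments": {"rows": [[0.0013,-0.0047,0,0,0],[0,0,0.005,0,0],[0,0,0.006,0,0],[0,0,0,0,0],[0,0,0,0,0]]}}

```text
t: 16.6
tool_pos: [0.5175, 0.2879, 0.1176]
eef_rot: [-179.9, 0.0, 83.8]
force: [0.1, -0.4, -5.2]
grip_width: 0.172
```

```bash
python3 plan.py .5197 .2905 .103 83.8 .04; python3 z.py top t11.png 175 160 295 285 6; python3 z.py side s11.png 195 100 315 200 6
```

```text
at [0.5175 0.2879 0.1176] [-179.93    0.04   83.83] F [ 0.1 -0.4 -5.2] g 0.172 t 16.6
turn 0.0005 = 1 x 0.0005  shift [0.0028 0.0019 0.0146] = 1 x [0.0028 0.0019 0.0146]
```

View pics/t11.png

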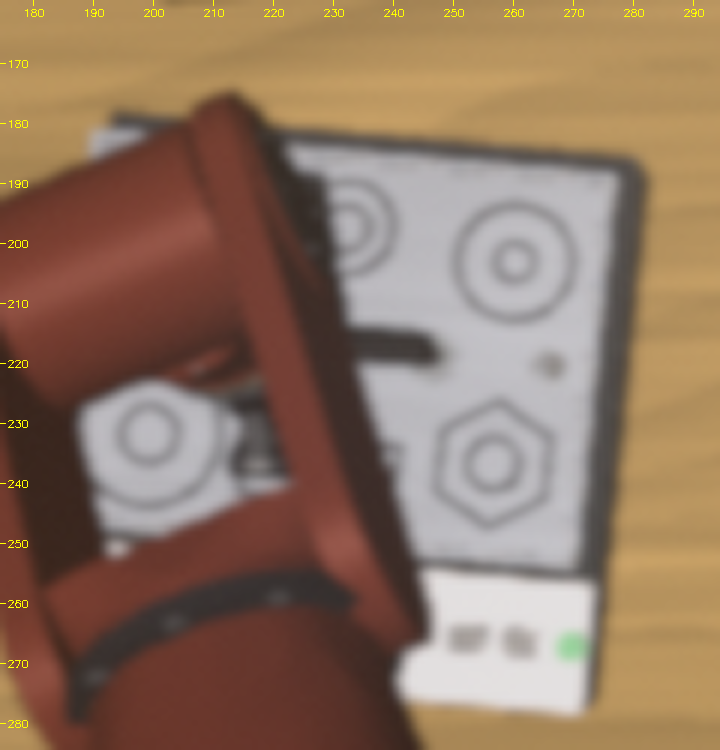

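View pics/s11.png

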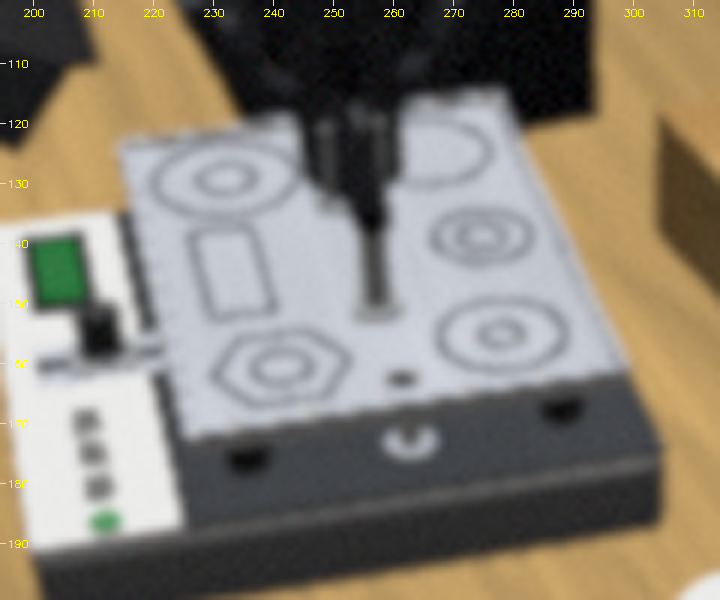

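```bash
python3 - <<'E'
from fitz import *
t=dict(bs=(260.2,203.2),nut=(256.7,236.8),bl=(199.2,231.5),sl=(232.3,197.5))
s=dict(bl=(232.5,129.5),key=(233.2,144.5),nut=(241.5,160.8),sl=(274.8,138.8),bs=(278.3,155.3),hS=(261.5,162.7))
x=fitz(t,s,[.52,.29,-.1,.09]);rel(x)
z=x[3]
for nm,o,sc in(('top',[('top',L[k],t[k]) for k in t],(.5193,.2901,-.1083)),('side',[('side',L[k],s[k]) for k in s],(.5203,.2915,-.1083))):
  for zz in(.078,.0786,z):
    y,r=fit(o,[.52,.29,-.1],zz);print(nm,zz,y);rel(y,sc)
E
```

```text
[ 0.5188  0.2909 -0.1108  0.0786] -6.34959218513387
[[0.1, -0.3], [-0.1, -0.3], [0.1, -0.2], [-0.0, -0.4], [-0.3, -0.2], [-0.2, 0.2], [-0.2, -0.1], [0.0, 0.1], [-0.2, 0.0], [-0.1, 0.1]]
in scale frame x,y mm -0.9604709714816134 0.13545474698490179 yaw -0.15018884181836273
top 0.078 [ 0.518   0.2912 -0.1121]
in scale frame x,y mm -1.3648806715009518 0.9324900318464505 yaw -0.21643744693904357
top 0.0786 [ 0.518   0.2911 -0.1121]
in scale frame x,y mm -1.402533416991537 0.811173185665008 yaw -0.21669644770515964
top 0.07855601524595045 [ 0.518   0.2911 -0.1121]
in scale frame x,y mm -1.3997731930060469 0.8200666712021453 yaw -0.21667744503546527
side 0.078 [ 0.5194  0.2918 -0.1111]
in scale frame x,y mm -0.875577758178768 0.17077049336396485 yaw -0.15789333273356895
side 0.0786 [ 0.5192  0.2909 -0.1112]
in scale frame x,y mm -0.9983784604811756 -0.7515079725696359 yaw -0.16734724174680674
side 0.07855601524595045 [ 0.5192  0.2909 -0.1112]
in scale frame x,y mm -0.9893765350940302 -0.6838983723341364 yaw -0.166653769166854
```

Call:
{"name": "arm_command", "arguments": {"rows": [[0,0.0011,0,-0.003,0],[0,0,0.003,0,0],[0,0,0.003,0,0],[0,0,0.001,0,0],[0,0,0,0,0]]}}

```text
t: 17.2
tool_pos: [0.5187, 0.2878, 0.1108]
eef_rot: [-179.9, 0.0, 84.0]
force: [0.2, -0.5, -5.4]
grip_width: 0.172
```

Call:
{"name": "arm_command", "arguments": {"rows": [[0,0,0.001,0,0],[0,0,0.001,0,0],[0,0,0,0,0]]}}

```text
t: 17.5
tool_pos: [0.519, 0.288, 0.1092]
eef_rot: [-180.0, 0.0, 84.0]
force: [-0.1, 0.3, -5.3]
grip_width: 0.17
```

Call:
{"name": "arm_command", "arguments": {"rows": [[0,0,0.001,0,0],[0,0,0.001,0,0],[0,0,0,0,0]]}}

```text
t: 17.8
tool_pos: [0.5189, 0.2879, 0.1071]
eef_rot: [-180.0, 0.0, 84.0]
force: [-0.6, -0.6, -4.5]
grip_width: 0.17
```

Call:
{"name": "arm_command", "arguments": {"rows": [[0,0,0.001,0,0],[0,0,0.001,0,0],[0,0,0,0,0]]}}

```text
t: 18.1
tool_pos: [0.5189, 0.2879, 0.1051]
eef_rot: [-180.0, 0.0, 84.0]
force: [0.3, -0.2, -5.6]
grip_width: 0.168
```

Call:
{"name": "arm_command", "arguments": {"rows": [[0,0,0.001,0,0],[0,0,0,0,0]]}}

```text
t: 18.3
tool_pos: [0.519, 0.2879, 0.1041]
eef_rot: [-180.0, 0.0, 84.0]
force: [-0.4, 0.6, -5.6]
grip_width: 0.166
```

Call:
{"name": "arm_command", "arguments": {"rows": [[0,0,0.001,0,0],[0,0,0,0,0]]}}

```text
t: 18.5
tool_pos: [0.5191, 0.288, 0.1032]
eef_rot: [-180.0, 0.0, 84.0]
force: [0.5, 0.0, -4.8]
grip_width: 0.175
```

```bash
python3 plan.py .5197 .2905 .103 83.8 .04; python3 z.py side s12.png 195 100 315 200 6
```

```text
at [0.5191 0.288  0.1032] [-180.    0.   84.] F [ 0.5  0.  -4.8] g 0.175 t 18.5
turn 0.0034 = 1 x 0.0034  shift [0.0026 0.0003 0.0002] = 1 x [0.0026 0.0003 0.0002]
```

View pics/s12.png

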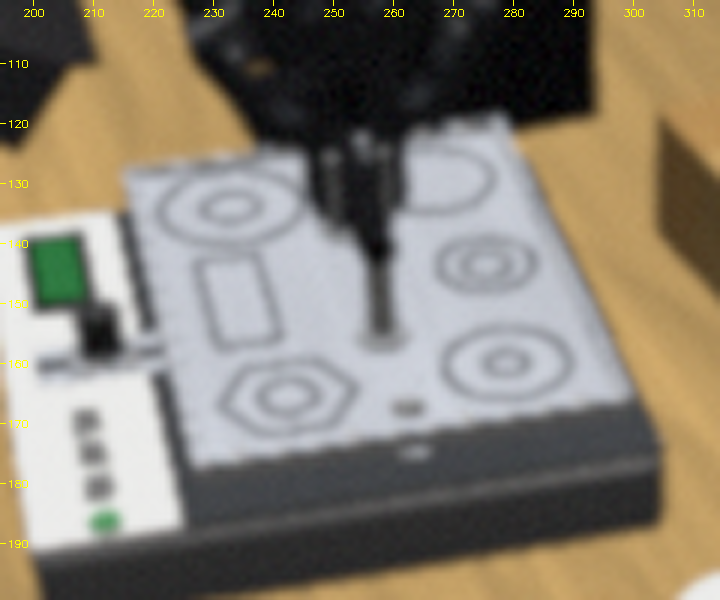

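Holes over pins, no lateral force; lowering the last bit until contact shows in the force.

Call:
{"name": "arm_command", "arguments": {"rows": [[0,0,0.0005,0,0],[0,0,0,0,0]]}}

```text
t: 18.75
tool_pos: [0.5191, 0.288, 0.1032]
eef_rot: [180.0, -0.0, 84.0]
force: [0.3, -0.2, -3.5]
grip_width: 0.173
```

Call:
{"name": "arm_command", "arguments": {"rows": [[0,0,0.0005,0,0],[0,0,0,0,0]]}}

```text
t: 18.95
tool_pos: [0.5191, 0.288, 0.1031]
eef_rot: [-180.0, 0.0, 84.0]
force: [-3.7, -1.8, 0.2]
grip_width: 0.17
```

Call:
{"name": "arm_command", "arguments": {"rows": [[0,0,0.0005,0,0],[0,0,0,0,0]]}}

```text
t: 19.15
tool_pos: [0.5192, 0.288, 0.1031]
eef_rot: [-180.0, 0.0, 84.0]
force: [-4.6, -1.7, 3.9]
grip_width: 0.173
```

Call:
{"name": "arm_command", "arguments": {"rows": [[0,0,0.0005,0,0],[0,0,0,0,0]]}}

```text
t: 19.35
tool_pos: [0.5192, 0.288, 0.1031]
eef_rot: [-180.0, 0.0, 84.0]
force: [-5.6, -3.1, 7.3]
grip_width: 0.172
```

Call:
{"name": "arm_command", "arguments": {"rows": [[0,0,-0.0012,0,0],[0,0,0,0,0],[0,0,0,0,25],[0,0,0,0,40],[0,0,0,0,50],[0,0,0,0,50],[0,0,0,0,50]]}}

```text
t: 20.05
tool_pos: [0.5193, 0.288, 0.1025]
eef_rot: [180.0, -0.0, 84.0]
force: [0.4, -0.1, -0.5]
grip_width: 0.497
```

Call:
{"name": "arm_command", "arguments": {"rows": [[0,0,-0.01,0,50],[0,0,-0.03,0,50],[0,0,-0.05,0,50],[0,0,-0.05,0,50],[-0.04,0,-0.03,0,50],[-0.05,0,0,0,50],[-0.05,0,0,0,50],[-0.05,0,0,0,50]]}}

```text
t: 20.85
tool_pos: [0.4991, 0.0976, 0.2741]
eef_rot: [179.8, -0.0, 84.1]
force: [0.6, -0.1, -0.9]
grip_width: 0.498
```

Call:
{"name": "arm_command", "arguments": {"rows": [[-0.05,0,0,0,50],[-0.05,0,0,0,50],[-0.05,0,0,0,50],[-0.05,0,0,0,50],[-0.04,0,0,0,50],[0,0,0,0,50]]}}

```text
t: 21.45
tool_pos: [0.4736, -0.1442, 0.2736]
eef_rot: [179.9, 0.2, 83.6]
force: [-0.7, -0.2, -0.5]
grip_width: 0.5
```

```bash
python3 plan.py .6054 -.0568 .15 90; python3 z.py top t13.png 180 150 380 290 4; python3 z.py side s13.png 185 100 325 205 5
```

```text
at [ 0.4736 -0.1442  0.2736] [179.91   0.15  83.63] F [-0.7 -0.2 -0.5] g 0.5 t 21.4
turn -0.1112 = 1 x -0.1112  shift [0.0874 0.1318 0.1236] = 5 x [0.0175 0.0264 0.0247]
```

View pics/t13.png

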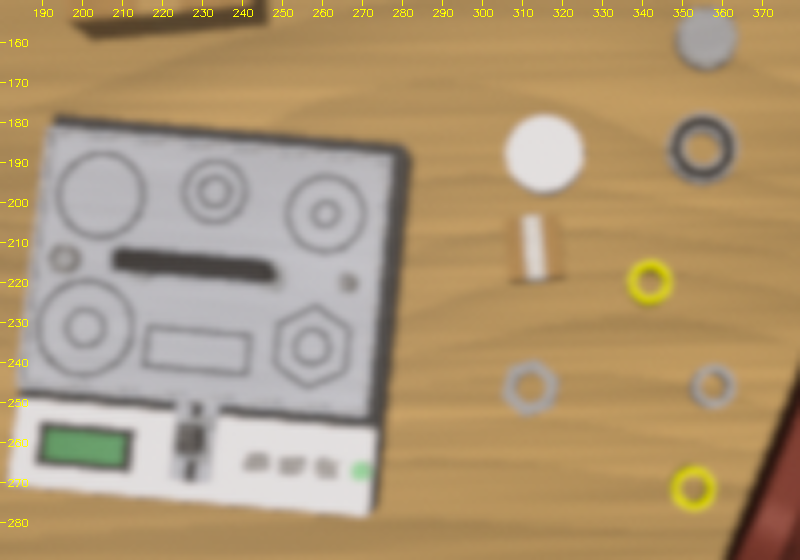

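View pics/s13.png

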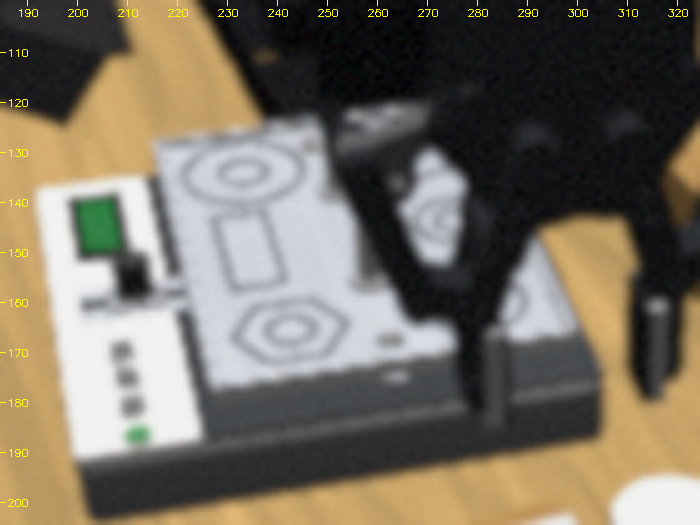

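```bash
python3 - <<'E'
from fitz import *
t=dict(cap=(204.8,198.3),sl=(233.3,197.3),bs=(261,203),bl=(200.8,231.5),nut=(257.5,236.3),key=(228.8,237.3))
o=[('top',L[k],t[k]) for k in t]
y,r=fit(o,[.52,.29,-.1],.064);print(y,np.degrees(y[2]),r.round(1).tolist());rel(y,(.5193,.2901,-.1083))
y=(.5195,.2903,-.1083)
for k in L:
    l=L[k];print(k,round(y[0]+np.cos(y[2])*l[0]-np.sin(y[2])*l[1],4),round(y[1]+np.sin(y[2])*l[0]+np.cos(y[2])*l[1],4))
print(px2w('top',186.8,355.3,.014),px2w('side',242.6,341.6,.0075))
E
python3 plan.py .6054 -.0568 .15 173.8
```

```text
[ 0.5196  0.291  -0.1058] -6.063407349758661 [[-0.0, -0.0], [-0.1, 0.1], [-0.0, 0.0], [0.0, -0.0], [0.0, 0.0], [0.0, -0.1]]
in scale frame x,y mm 0.16374601067460687 0.934503691357336 yaw 0.14172557150815446
cap 0.5737 0.3629
sl 0.5742 0.2844
bs 0.5568 0.2078
bl 0.4822 0.3728
nut 0.4653 0.2177
key 0.4648 0.2962
hL 0.5301 0.3877
hS 0.5089 0.1929
[ 0.6052 -0.0567  0.014 ] [ 0.6082 -0.0579  0.0075]
at [ 0.474  -0.1403  0.2731] [179.95  -0.03  83.85] F [-0.5  0.2 -0.7] g 0.5 t 21.6
turn -1.5699 = 11 x -0.1427  shift [-0.1216  0.0972  0.1231] = 5 x [-0.0243  0.0194  0.0246]
```

Call:
{"name": "arm_command", "arguments": {"rows": [[0,0,0,-0.143,80],[0,0,0,-0.143,80],[0,0,0,-0.143,80],[0,0,0,-0.143,80],[0,0,0,-0.143,80],[0,0,0,-0.143,80],[0,0,0,-0.143,80],[0,0,0,-0.143,80]]}}

```text
t: 22.35
tool_pos: [0.4744, -0.1376, 0.2728]
eef_rot: [180.0, 0.0, 150.0]
force: [-0.7, 1.2, -0.9]
grip_width: 0.8
```

Call:
{"name": "arm_command", "arguments": {"rows": [[0,0,0,-0.143,80],[0,0,0,-0.143,80],[0,0,0,-0.14,80],[-0.0243,0.0194,0.025,0,80],[-0.0243,0.0194,0.025,0,80],[-0.0243,0.0194,0.025,0,80],[-0.0243,0.0194,0.025,0,80],[-0.0243,0.0194,0.025,0,80]]}}

```text
t: 23.15
tool_pos: [0.6062, -0.0528, 0.1469]
eef_rot: [180.0, 0.0, 174.1]
force: [0.6, -0.3, 0.4]
grip_width: 0.801
```

Call:
{"name": "arm_command", "arguments": {"rows": [[0,0,0,0,80],[0,0,0,0,80],[0,0,0,0,80]]}}

```text
t: 23.45
tool_pos: [0.6054, -0.0554, 0.1489]
eef_rot: [-180.0, 0.1, 174.0]
force: [0.0, 0.2, -0.2]
grip_width: 0.795
```

```bash
python3 plan.py .606 -.057 .006 173.8;  python3 z.py side s14.png 240 130 440 280 4
```

```text
at [ 0.6054 -0.0554  0.1489] [-179.98    0.09  174.02] F [ 0.   0.2 -0.2] g 0.795 t 23.4
turn 0.0038 = 1 x 0.0038  shift [-0.0008 -0.0015  0.1429] = 3 x [-0.0003 -0.0005  0.0476]
```

View pics/s14.png

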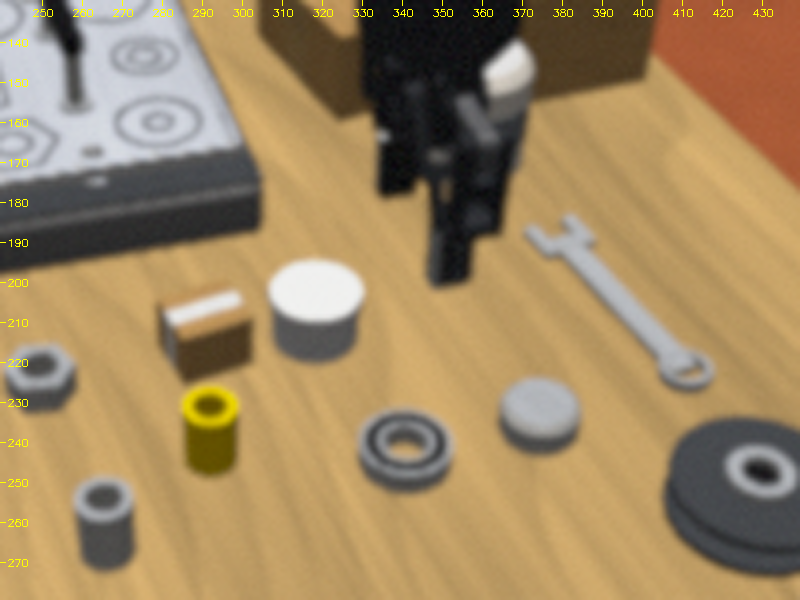

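Call:
{"name": "arm_command", "arguments": {"rows": [[0,0,0.045,0,80],[0,0,0.045,0,80],[-0.0008,-0.0015,0.035,0,80],[0,0,0.012,0,80],[0,0,0.004,0,80],[0,0,0,0,80],[0,0,0,0,80]]}}

```text
t: 24.2
tool_pos: [0.6081, -0.0582, 0.0093]
eef_rot: [-180.0, 0.3, 173.9]
force: [-0.6, -0.5, -0.1]
grip_width: 0.799
```

```bash
python3 plan.py .606 -.057 .006 173.8;  python3 z.py side s15.png 300 170 400 270 6; python3 -c "
from h import *
print(px2w('side',239.5,340.8,.015))"
```

```text
at [ 0.6081 -0.0582  0.0093] [-179.97    0.29  173.94] F [-0.6 -0.5 -0.1] g 0.799 t 24.2
turn 0.0024 = 1 x 0.0024  shift [0.0022 0.001  0.0033] = 1 x [0.0022 0.001  0.0033]
[ 0.6071 -0.0552  0.015 ]
```

View pics/s15.png

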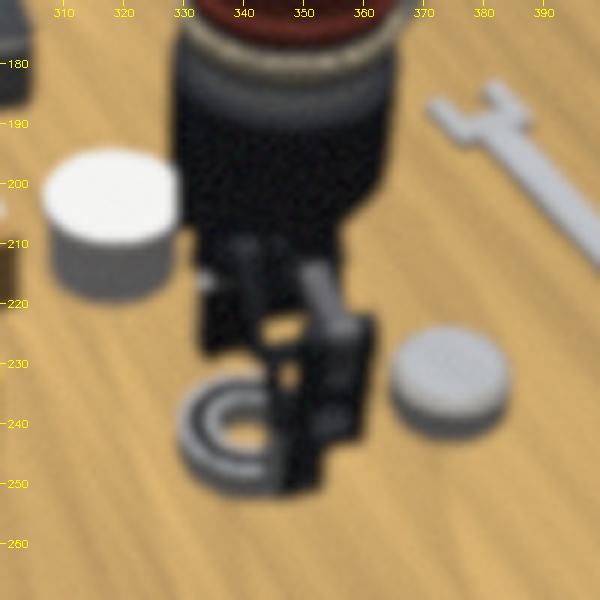

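Call:
{"name": "arm_command", "arguments": {"rows": [[0.0018,0.0005,0.003,0,80],[0,0,0,0,80],[0,0,0,0,40],[0,0,0,0,40],[0,0,0,0,40],[0,0,0,0,40],[0,0,0,0,40],[0,0,0,0,40]], "force": 40}}

```text
t: 25.05
tool_pos: [0.6046, -0.057, 0.0042]
eef_rot: [-180.0, 0.1, 174.0]
force: [-1.5, 0.2, 5.2]
grip_width: 0.583
```

Call:
{"name": "arm_command", "arguments": {"rows": [[0,0,-0.005,0,40],[0,0,-0.015,0,40],[0,0,-0.03,0,40],[0,0,-0.04,0,40],[0,0,-0.04,0,40],[0,0,-0.03,0,40],[0,0,0,0,40]]}}

```text
t: 25.75
tool_pos: [0.6083, -0.0577, 0.1707]
eef_rot: [-179.9, 0.7, 174.0]
force: [0.8, 0.3, -0.7]
grip_width: 0.586
```

```bash
python3 plan.py .4822 .3728 .17 173.8;  python3 z.py side s16.png 270 130 420 270 5; python3 z.py top t16.png 300 140 420 280 4
```

```text
at [ 0.6083 -0.0577  0.1707] [-179.93    0.71  173.95] F [ 0.8  0.3 -0.7] g 0.586 t 25.8
turn 0.0027 = 1 x 0.0027  shift [0.1718 0.4144 0.0007] = 10 x [0.0172 0.0414 0.0001]
```

View pics/s16.png

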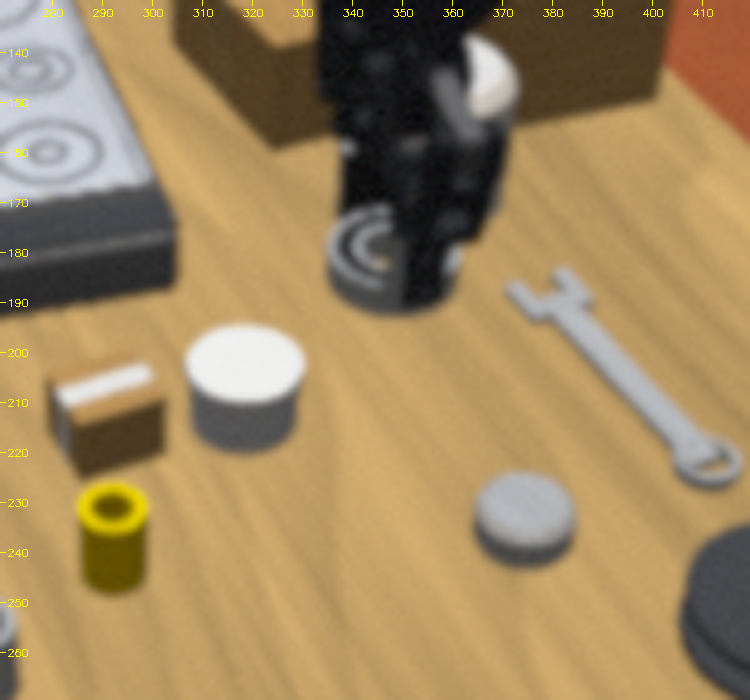

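```bash
python3 plan.py .4813 .372 .15 218.8 .045
```

```text
at [ 0.6043 -0.0569  0.1645] [-179.99    0.1   173.95] F [-0.4 -0.1 -0.9] g 0.587 t 25.9
turn -0.7828 = 6 x -0.1305  shift [-0.1729  0.4113  0.0145] = 10 x [-0.0173  0.0411  0.0014]
```

Call:
{"name": "arm_command", "arguments": {"rows": [[0,0,-0.01,-0.13,40],[0,0,0,-0.13,40],[0,0,0,-0.131,40],[0,0,0,-0.131,40],[0,0,0,-0.131,40],[0,0,0,-0.13,40]]}}

```text
t: 26.45
tool_pos: [0.6017, -0.0564, 0.17]
eef_rot: [179.7, -0.2, -140.9]
force: [-0.1, -0.7, -1.0]
grip_width: 0.586
```

Call:
{"name": "arm_command", "arguments": {"rows": [[-0.0173,0.0411,0,0,40],[-0.0173,0.0411,0,0,40],[-0.0173,0.0411,0,0,40],[-0.0173,0.0411,0,0,40],[-0.0173,0.0411,0,0,40]]}}

```text
t: 26.95
tool_pos: [0.5397, 0.1586, 0.1703]
eef_rot: [179.8, -0.3, -141.2]
force: [-0.2, 0.6, -0.2]
grip_width: 0.584
```

Call:
{"name": "arm_command", "arguments": {"rows": [[-0.0173,0.0411,0,0,40],[-0.0173,0.0411,0,0,40],[-0.0173,0.0411,0,0,40],[-0.0173,0.0411,0,0,40],[-0.0173,0.0411,0,0,40],[0,0,0,0,40],[0,0,0,0,40],[0,0,0,0,40]]}}

```text
t: 27.75
tool_pos: [0.4804, 0.3703, 0.1714]
eef_rot: [-180.0, -0.2, -141.2]
force: [0.4, -0.6, -1.1]
grip_width: 0.582
```

```bash
python3 plan.py .4813 .372 .082 218.8 .045
```

```text
at [0.4804 0.3703 0.1714] [-180.     -0.22 -141.22] F [ 0.4 -0.6 -1.1] g 0.582 t 27.8
turn -0.0003 = 1 x -0.0003  shift [-0.0018  0.0008  0.0894] = 2 x [-0.0009  0.0004  0.0447]
```

Call:
{"name": "arm_command", "arguments": {"rows": [[-0.0018,0.0008,0.03,0,40],[0,0,0.03,0,40],[0,0,0.02,0,40],[0,0,0.008,0,40],[0,0,0,0,40],[0,0,0,0,40]]}}

```text
t: 28.35
tool_pos: [0.4832, 0.3732, 0.0864]
eef_rot: [-180.0, 0.1, -141.3]
force: [0.8, 0.1, -0.8]
grip_width: 0.588
```

```bash
python3 plan.py .4813 .372 .0742 218.8 .045;  python3 z.py side s17.png 190 70 340 200 5; python3 z.py top t17.png 170 150 320 290 5
```

```text
at [0.4832 0.3732 0.0864] [-179.99    0.08 -141.26] F [ 0.8  0.1 -0.8] g 0.588 t 28.4
turn -0.001 = 1 x -0.001  shift [0.0022 0.0002 0.0122] = 1 x [0.0022 0.0002 0.0122]
```

View pics/s17.png

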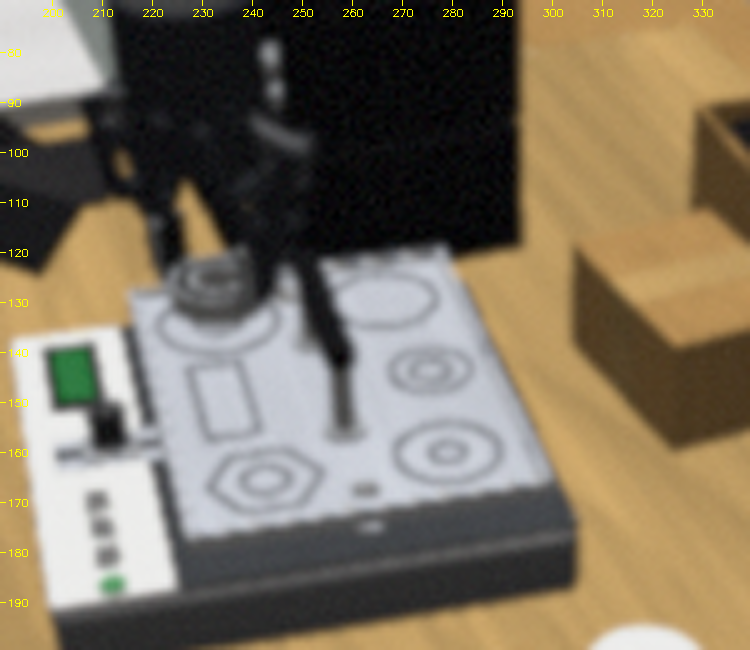

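Call:
{"name": "arm_command", "arguments": {"rows": [[0.0018,0,0.004,0,40],[0,0,0.004,0,40],[0,0,0.001,0,40],[0,0,0,0,40],[0,0,0,0,40]]}}

```text
t: 28.95
tool_pos: [0.4805, 0.3724, 0.0764]
eef_rot: [180.0, -0.0, -141.2]
force: [-0.2, -0.6, -1.9]
grip_width: 0.583
```

Call:
{"name": "arm_command", "arguments": {"rows": [[0,0,0.001,0,40],[0,0,0,0,40]]}}

```text
t: 29.15
tool_pos: [0.4807, 0.3724, 0.0759]
eef_rot: [-180.0, -0.0, -141.2]
force: [-2.2, -1.0, 1.4]
grip_width: 0.579
```

Call:
{"name": "arm_command", "arguments": {"rows": [[0,0,0.001,0,40],[0,0,0,0,40]]}}

```text
t: 29.35
tool_pos: [0.4809, 0.3725, 0.0755]
eef_rot: [-180.0, 0.0, -141.2]
force: [-2.6, -1.7, 5.4]
grip_width: 0.589
```

Call:
{"name": "arm_command", "arguments": {"rows": [[0,0,-0.001,0,40],[0,0,0,0,62],[0,0,0,0,66],[0,0,0,0,70],[0,0,0,0,70],[0,0,-0.01,0,70],[0,0,-0.03,0,70],[0,0,-0.05,0,70]]}}

```text
t: 30.15
tool_pos: [0.4788, 0.3699, 0.1624]
eef_rot: [-180.0, -0.5, -141.2]
force: [1.3, 0.9, -0.2]
grip_width: 0.699
```

Call:
{"name": "arm_command", "arguments": {"rows": [[0,0,-0.03,0,80],[0.03,-0.04,0,0,80],[0.03,-0.04,0,0,80],[0.03,-0.04,0,0,80],[0.03,-0.04,0,0,80],[0.02,-0.04,0,0,80],[0.02,-0.04,0,0,80],[0.0,-0.04,0,0,80]]}}

```text
t: 30.95
tool_pos: [0.531, 0.0505, 0.1961]
eef_rot: [-179.9, -0.1, -141.3]
force: [1.3, 1.4, 0.7]
grip_width: 0.8
```

Call:
{"name": "arm_command", "arguments": {"rows": [[0.0,-0.04,0,0,80],[0.0,-0.04,0,0,80],[0.0,-0.04,0,0,80],[0,0,0,0,80]]}}

```text
t: 31.35
tool_pos: [0.6099, -0.0449, 0.1965]
eef_rot: [-179.7, 0.0, -141.5]
force: [0.0, 0.1, 0.6]
grip_width: 0.798
```

```bash
python3 plan.py .687 -.0614 .15 173.8;  python3 z.py side s18.png 190 70 390 280 3; python3 z.py top t18.png 180 140 380 290 4
```

```text
at [ 0.6099 -0.0449  0.1965] [-179.68    0.04 -141.45] F [0.  0.1 0.6] g 0.798 t 31.4
turn 0.781 = 6 x 0.1302  shift [-0.0784 -0.0081  0.0465] = 2 x [-0.0392 -0.004   0.0232]
```

View pics/s18.png

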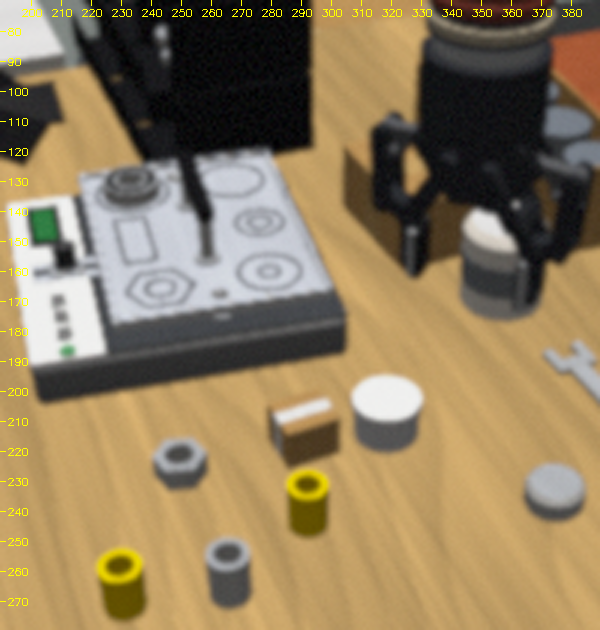

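View pics/t18.png

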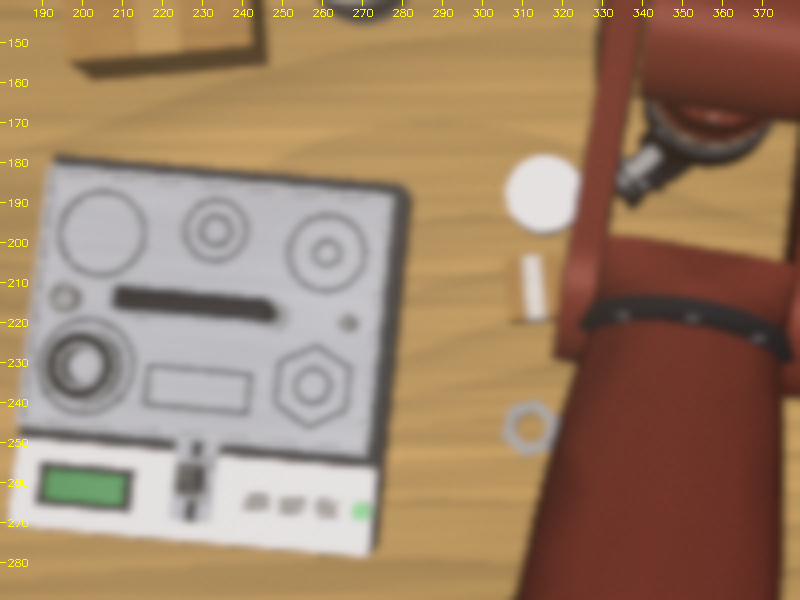

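```bash
python3 -c "
from h import *
print(px2w('side',229.5,374.2,.024),px2w('side',234.6,374.8,.010),px2w('top',159.4,356.2,.018))
"; python3 plan.py .687 -.0605 .1 218.6
```

```text
[ 0.6854 -0.0623  0.024 ] [ 0.6872 -0.065   0.01  ] [ 0.6852 -0.0613  0.018 ]
at [ 0.6071 -0.041   0.1957] [-179.97   -0.02 -141.3 ] F [ 0.3 -0.1 -0. ] g 0.802 t 31.4
turn 0.0017 = 1 x 0.0017  shift [-0.0503 -0.0651  0.0957] = 3 x [-0.0168 -0.0217  0.0319]
```

Call:
{"name": "arm_command", "arguments": {"rows": [[-0.012,-0.0163,0.01,0,74],[-0.012,-0.0163,0.02,0,74],[-0.012,-0.0163,0.03,0,74],[-0.0123,-0.0165,0.04,0,74],[0,0,0,0,74],[0,0,0,0,74],[0,0,0,0,74]]}}

```text
t: 32.15
tool_pos: [0.686, -0.0596, 0.0981]
eef_rot: [-179.9, 0.1, -141.1]
force: [0.5, -0.1, 0.1]
grip_width: 0.737
```

```bash
python3 plan.py .6856 -.062 .008 218.6;  python3 z.py side s19.png 300 120 430 270 4
```

```text
at [ 0.686  -0.0596  0.0981] [-179.86    0.11 -141.13] F [ 0.5 -0.1  0.1] g 0.737 t 32.1
turn 0.0048 = 1 x 0.0048  shift [ 0.0019 -0.0016  0.0901] = 2 x [ 0.0009 -0.0008  0.045 ]
```

View pics/s19.png

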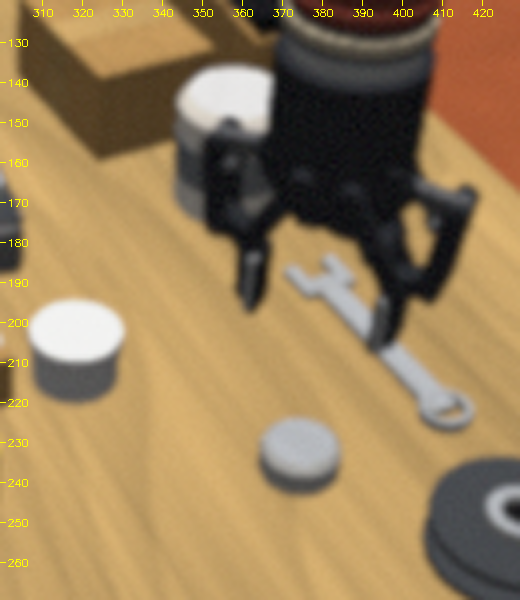

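Call:
{"name": "arm_command", "arguments": {"rows": [[0.0015,-0.001,0.04,0,74],[0,0,0.035,0,74],[0,0,0.01,0,74],[0,0,0.004,0,74],[0,0,0,0,74],[0,0,0,0,74],[0,0,0,0,74]]}}

```text
t: 32.9
tool_pos: [0.6867, -0.0623, 0.009]
eef_rot: [-179.8, 0.2, -141.2]
force: [-0.3, 0.4, 0.7]
grip_width: 0.734
```

```bash
python3 plan.py .6856 -.062 .007 218.6;  python3 z.py side s20.png 320 150 430 270 5
```

```text
at [ 0.6867 -0.0623  0.009 ] [-179.82    0.15 -141.18] F [-0.3  0.4  0.7] g 0.734 t 32.9
turn 0.0038 = 1 x 0.0038  shift [0.0007 0.0009 0.002 ] = 1 x [0.0007 0.0009 0.002 ]
```

View pics/s20.png

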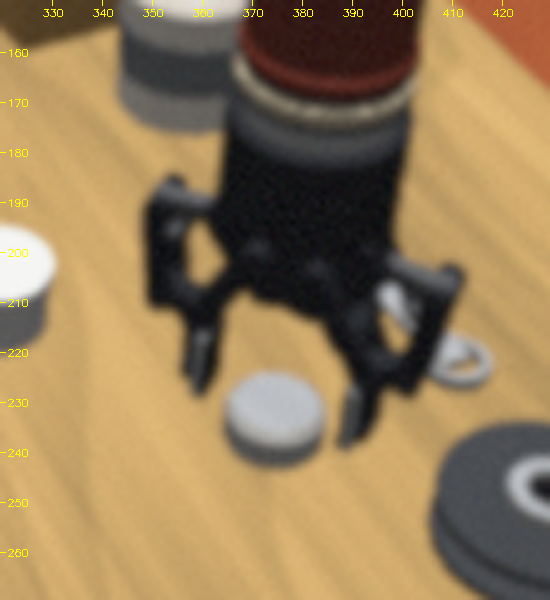

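Call:
{"name": "arm_command", "arguments": {"rows": [[0.0007,0,0.002,0,74],[0,0,0,0,74],[0,0,0,0,35],[0,0,0,0,35],[0,0,0,0,35],[0,0,0,0,35],[0,0,0,0,35],[0,0,0,0,35]], "force": 40}}

```text
t: 33.75
tool_pos: [0.6847, -0.0625, 0.0049]
eef_rot: [-180.0, 0.0, -141.2]
force: [0.5, -0.5, 2.9]
grip_width: 0.513
```

Call:
{"name": "arm_command", "arguments": {"rows": [[0,0,-0.005,0,35],[0,0,-0.015,0,35],[0,0,-0.03,0,35],[0,0,-0.04,0,35],[0,0,-0.04,0,35],[0,0,-0.04,0,35],[0,0,0,0,35],[0,0,0,0,35]]}}

```text
t: 34.55
tool_pos: [0.6855, -0.0626, 0.1776]
eef_rot: [-179.8, 0.2, -141.2]
force: [-1.2, 0.3, -0.9]
grip_width: 0.512
```

```bash
python3 plan.py .5737 .3629 .18 218.6 .045;  python3 z.py side s21.png 320 90 430 230 4
```

```text
at [ 0.6855 -0.0626  0.1776] [-179.8     0.16 -141.19] F [-1.2  0.3 -0.9] g 0.512 t 34.5
turn 0.0037 = 1 x 0.0037  shift [-0.1781  0.4023 -0.0024] = 10 x [-0.0178  0.0402 -0.0002]
```

View pics/s21.png

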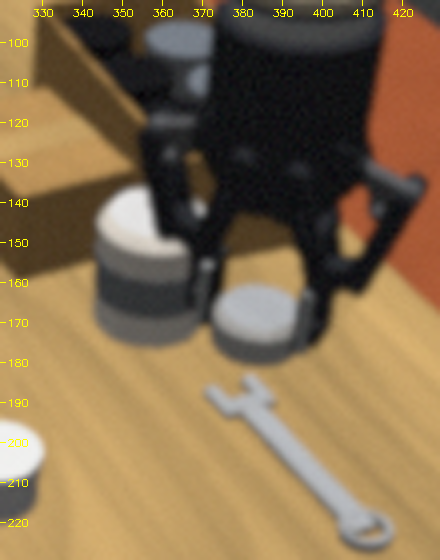

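Call:
{"name": "arm_command", "arguments": {"rows": [[-0.0178,0.0402,0,0,35],[-0.0178,0.0402,0,0,35],[-0.0178,0.0402,0,0,35],[-0.0178,0.0402,0,0,35],[-0.0178,0.0402,0,0,35]]}}

```text
t: 35.1
tool_pos: [0.625, 0.1512, 0.1716]
eef_rot: [179.8, -0.3, -141.2]
force: [-0.5, -0.4, -1.4]
grip_width: 0.51
```

Call:
{"name": "arm_command", "arguments": {"rows": [[-0.0178,0.0402,0,0,35],[-0.0178,0.0402,0,0,35],[-0.0178,0.0402,0,0,35],[-0.0178,0.0402,0,0,35],[-0.0178,0.0402,0,0,35],[0,0,0,0,35],[0,0,0,0,35]]}}

```text
t: 35.8
tool_pos: [0.569, 0.3626, 0.1718]
eef_rot: [180.0, -0.3, -141.0]
force: [-0.7, -0.1, -0.2]
grip_width: 0.508
```

```bash
python3 plan.py .5729 .3623 .083 218.6 .045
```

```text
at [0.569  0.3626 0.1718] [ 179.98   -0.28 -141.04] F [-0.7 -0.1 -0.2] g 0.508 t 35.8
turn 0.0062 = 1 x 0.0062  shift [-0.0029 -0.0026  0.0888] = 2 x [-0.0014 -0.0013  0.0444]
```

Call:
{"name": "arm_command", "arguments": {"rows": [[-0.0018,-0.002,0.03,0,35],[0,0,0.03,0,35],[0,0,0.02,0,35],[0,0,0.005,0,35],[0,0,0,0,35],[0,0,0,0,35],[0,0,0,0,35]]}}

```text
t: 36.5
tool_pos: [0.5752, 0.3622, 0.0916]
eef_rot: [-180.0, 0.2, -141.2]
force: [-0.4, 0.3, 0.4]
grip_width: 0.51
```

```bash
python3 plan.py .5729 .3623 .075 218.6 .045;  python3 z.py side s22.png 190 70 340 200 5
```

```text
at [0.5752 0.3622 0.0916] [-179.95    0.19 -141.21] F [-0.4  0.3  0.4] g 0.51 t 36.5
turn 0.0032 = 1 x 0.0032  shift [0.0018 0.0015 0.0166] = 1 x [0.0018 0.0015 0.0166]
```

View pics/s22.png

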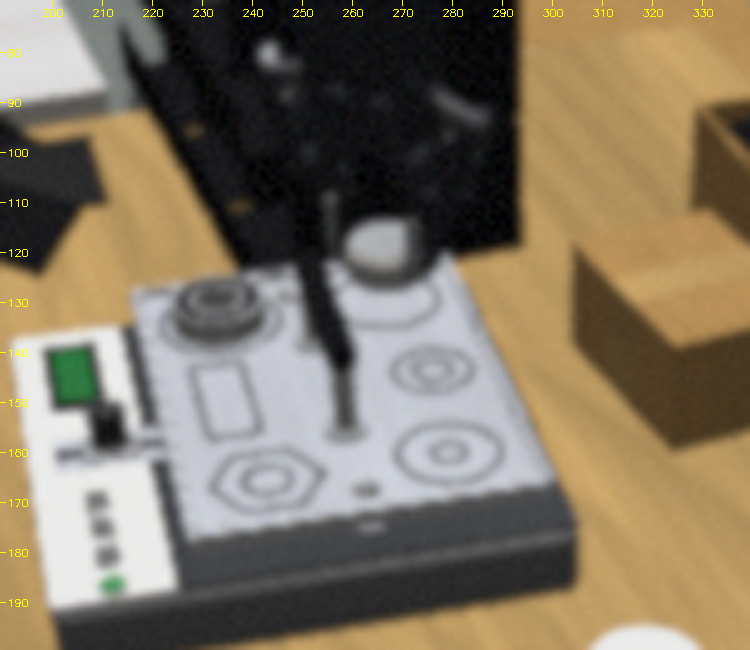

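Call:
{"name": "arm_command", "arguments": {"rows": [[0.0008,0.0007,0.005,0,35],[0,0,0.004,0,35],[0,0,0,0,35],[0,0,0,0,35],[0,0,0,0,35]]}}

```text
t: 37.05
tool_pos: [0.5726, 0.3621, 0.0805]
eef_rot: [180.0, -0.0, -141.2]
force: [0.4, 0.1, -0.6]
grip_width: 0.506
```

Call:
{"name": "arm_command", "arguments": {"rows": [[0,0,0.002,0,35],[0,0,0,0,35]]}}

```text
t: 37.25
tool_pos: [0.5725, 0.362, 0.0783]
eef_rot: [180.0, -0.0, -141.2]
force: [0.4, -0.4, 0.4]
grip_width: 0.511
```

Call:
{"name": "arm_command", "arguments": {"rows": [[0,0,0.001,0,35],[0,0,0,0,35]]}}

```text
t: 37.45
tool_pos: [0.5726, 0.362, 0.0773]
eef_rot: [180.0, -0.0, -141.2]
force: [-0.2, -0.4, -0.6]
grip_width: 0.512
```

Call:
{"name": "arm_command", "arguments": {"rows": [[0,0,0.001,0,35],[0,0,0,0,35]]}}

```text
t: 37.65
tool_pos: [0.5726, 0.362, 0.0764]
eef_rot: [180.0, -0.0, -141.2]
force: [0.1, -0.0, -0.3]
grip_width: 0.508
```

Call:
{"name": "arm_command", "arguments": {"rows": [[0,0,0.0005,0,35],[0,0,0,0,35]]}}

```text
t: 37.85
tool_pos: [0.5726, 0.362, 0.0759]
eef_rot: [180.0, -0.0, -141.2]
force: [-0.4, -1.1, -1.4]
grip_width: 0.511
```

Call:
{"name": "arm_command", "arguments": {"rows": [[0,0,0.0007,0,35],[0,0,0,0,35]]}}

```text
t: 38.05
tool_pos: [0.5726, 0.362, 0.0752]
eef_rot: [180.0, -0.0, -141.2]
force: [0.5, -0.1, -0.5]
grip_width: 0.514
```

Call:
{"name": "arm_command", "arguments": {"rows": [[0,0,0.0007,0,35],[0,0,0,0,35]]}}

```text
t: 38.25
tool_pos: [0.5727, 0.3621, 0.0749]
eef_rot: [180.0, 0.0, -141.2]
force: [-1.0, 0.7, 0.6]
grip_width: 0.512
```

Call:
{"name": "arm_command", "arguments": {"rows": [[0,0,0,0,53],[0,0,0,0,56],[0,0,0,0,60],[0,0,0,0,62],[0,0,0,0,62],[0,0,-0.01,0,62],[0,0,-0.03,0,62],[0,0,-0.05,0,62]]}}

```text
t: 39.05
tool_pos: [0.5696, 0.3605, 0.1612]
eef_rot: [179.9, -0.5, -141.2]
force: [0.6, 0.6, 0.3]
grip_width: 0.62
```

Call:
{"name": "arm_command", "arguments": {"rows": [[0,0,-0.04,0,62],[0,0,-0.02,0,62],[0.04,-0.03,0,0,62],[0.04,-0.03,0,0,62],[0.04,-0.03,0,0,62],[0.04,-0.03,0,0,62],[0.04,-0.03,0,0,62],[0.04,-0.03,0,0,62]]}}

```text
t: 39.85
tool_pos: [0.4979, 0.0697, 0.2257]
eef_rot: [-179.9, 0.1, -141.2]
force: [0.1, -0.3, 0.6]
grip_width: 0.619
```

Call:
{"name": "arm_command", "arguments": {"rows": [[0.03,-0.04,0,0,62],[0.03,-0.04,0,0,62],[0.01,-0.04,0,0,62],[0,0,0,0,62],[0,0,0,0,62]]}}

```text
t: 40.35
tool_pos: [0.5193, -0.0667, 0.2253]
eef_rot: [-180.0, 0.0, -141.3]
force: [0.8, 0.6, -0.4]
grip_width: 0.616
```

```bash
python3 plan.py .4347 .070 .15 173.8;  python3 z.py side s23.png 190 100 390 280 3; python3 z.py top t23.png 180 140 380 290 4
```

```text
at [ 0.5193 -0.0667  0.2253] [-180.      0.04 -141.31] F [ 0.8  0.6 -0.4] g 0.616 t 40.4
turn 0.7834 = 6 x 0.1306  shift [0.0989 0.1268 0.0753] = 4 x [0.0247 0.0317 0.0188]
```

View pics/s23.png

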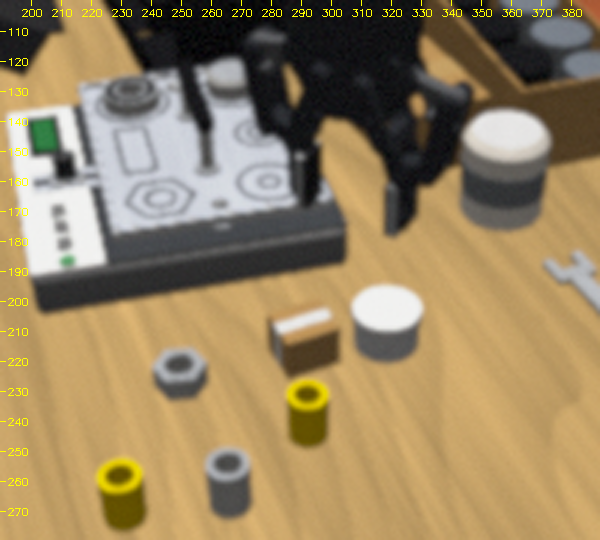

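View pics/t23.png

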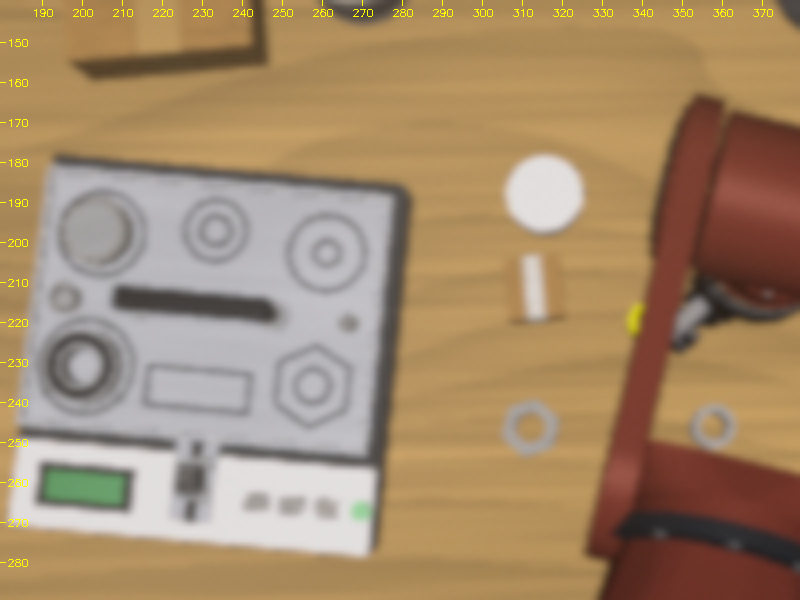

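```bash
python3 - <<'E'
from z import *
T=robot.snapshot('top');grid(T,'t24.png',297,232,377,262,10,5)
S=robot.snapshot('side');grid(S,'s24.png',236,208,264,240,18,5)
for c in('top','side'):
    print(c,[(round(d['p'],2),px2w(c,*sh(d['point']),0)) for d in robot.pinpoint('hub_nut',c)[:1]])
E
```

```text
top [(0.67, array([0.7463, 0.3347, 0.    ]))]
side [(0.73, array([0.4425, 0.0772, 0.    ]))]
```

View pics/t24.png

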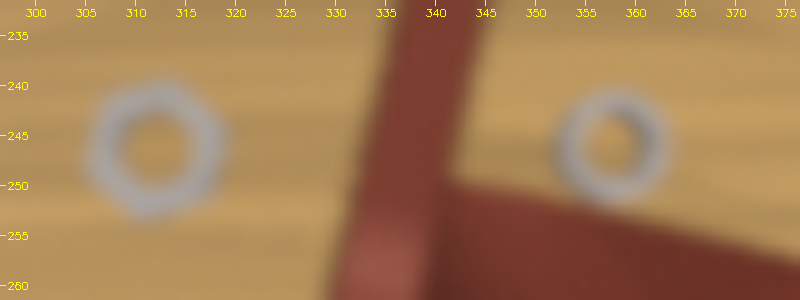

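View pics/s24.png

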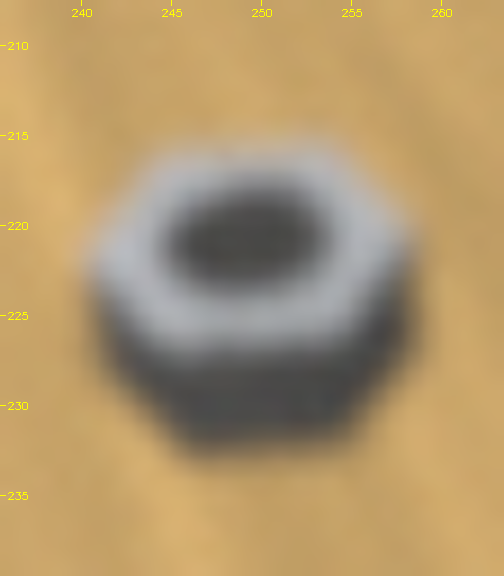

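```bash
python3 - <<'E'
from h import *
from scipy.optimize import minimize
V=[(85,255),(160,160),(335,148),(410,240),(345,340),(165,355)]
P=np.array([px2w('side',208+y/18-.5,236+x/18-.5,.02)[:2] for x,y in V]);c=P.mean(0);d=P-c
print(c,np.hypot(*d.T),np.degrees(np.arctan2(d[:,1],d[:,0])).round(1),np.degrees(np.angle(np.mean(np.exp(6j*np.arctan2(d[:,1],d[:,0])))))/6)
print(px2w('top',232+147/10-.5,297+156/10-.5,.02), 'sleeve',px2w('top',232+147/10-.5,297+613/10-.5,.04))
# threshold mask of nut in top: distance of greyness
T=robot.snapshot('top').astype(float)[234:260,298:328];T=cv2.GaussianBlur(T,(3,3),0)
m=(T[...,0]-T[...,2])  # red-blue low => grey
ys,xs=np.mgrid[234:260,298:328];w=np.clip(45-m,0,None);print(w.max());
cx,cy=(w*xs).sum()/w.sum(),(w*ys).sum()/w.sum();print(cx,cy,px2w('top',cy,cx,.02))
W=[px2w('top',y,x,.02)[:2] for y,x in zip(ys.ravel(),xs.ravel())];W=np.array(W)-px2w('top',cy,cx,.02)[:2]
r=np.hypot(*W.T);a=np.arctan2(W[:,1],W[:,0]);s=(r>.017)*(r<.026)
z=(w.ravel()*s*np.exp(6j*a)).sum()/(w.ravel()*s).sum();print(abs(z),np.degrees(np.angle(z))/6)
E
```

```text
[0.4367 0.0699] [0.0207 0.0213 0.0211 0.0201 0.0215 0.0214] [ 161.6  106.3   43.1  -16.9  -73.1 -135.6] -15.77813150090313
[0.4364 0.0711 0.02  ] sleeve [ 0.4333 -0.0575  0.04  ]
26.9375
312.0015230552488 246.5630354491109 [0.4354 0.0714 0.02  ]
0.20032720766036552 -18.160529114096516
```

```bash
python3 plan.py .436 .0705 .1 163
```

```text
at [ 0.5189 -0.0649  0.2246] [ 179.99   -0.   -141.08] F [ 0.8 -0.4  0.5] g 0.622 t 40.7
turn 0.976 = 7 x 0.1394  shift [0.1189 0.1052 0.1246] = 5 x [0.0238 0.021  0.0249]
```

Call:
{"name": "arm_command", "arguments": {"rows": [[0,0,0,0.139,62],[0,0,0,0.139,62],[0,0,0,0.139,62],[0,0,0,0.139,62],[0,0,0,0.139,62],[0,0,0,0.139,62],[0,0,0,0.14,62]]}}

```text
t: 41.4
tool_pos: [0.519, -0.0653, 0.2246]
eef_rot: [180.0, -0.0, 162.7]
force: [-0.4, 0.3, 0.6]
grip_width: 0.619
```

Call:
{"name": "arm_command", "arguments": {"rows": [[0.0238,0.021,0.0249,0,62],[0.0238,0.021,0.0249,0,62],[0.0238,0.021,0.0249,0,62],[0.0238,0.021,0.0249,0,62],[0.0238,0.021,0.0249,0,62],[0,0,0,0,62],[0,0,0,0,62],[0,0,0,0,62]]}}

```text
t: 42.2
tool_pos: [0.4378, 0.0689, 0.1015]
eef_rot: [180.0, 0.2, 163.0]
force: [0.1, 0.3, -0.2]
grip_width: 0.619
```

```bash
python3 plan.py .436 .0705 .008 163;  python3 z.py side s25.png 190 130 320 270 4
```

```text
at [0.4378 0.0689 0.1015] [179.97   0.19 163.03] F [ 0.1  0.3 -0.2] g 0.619 t 42.2
turn 0.0004 = 1 x 0.0004  shift [0.0022 0.001  0.0935] = 2 x [0.0011 0.0005 0.0467]
```

View pics/s25.png

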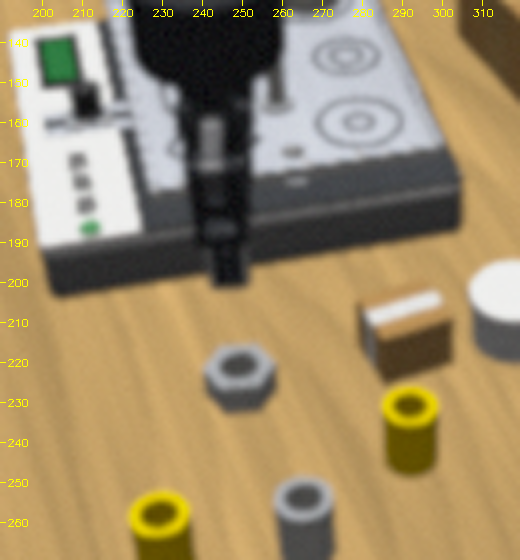

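Call:
{"name": "arm_command", "arguments": {"rows": [[0.001,0.0005,0.04,0,62],[0,0,0.035,0,62],[0,0,0.012,0,62],[0,0,0.004,0,62],[0,0,0,0,62],[0,0,0,0,62],[0,0,0,0,62]]}}

```text
t: 42.95
tool_pos: [0.4369, 0.0699, 0.0107]
eef_rot: [179.9, 0.2, 163.0]
force: [0.2, -0.3, 0.3]
grip_width: 0.618
```

```bash
python3 plan.py .436 .0705 .008 163;  python3 z.py side s26.png 190 150 300 250 5
```

```text
at [0.4369 0.0699 0.0107] [179.94   0.19 163.  ] F [ 0.2 -0.3  0.3] g 0.618 t 43.0
turn 0.0001 = 1 x 0.0001  shift [0.0011 0.0003 0.0027] = 1 x [0.0011 0.0003 0.0027]
```

View pics/s26.png

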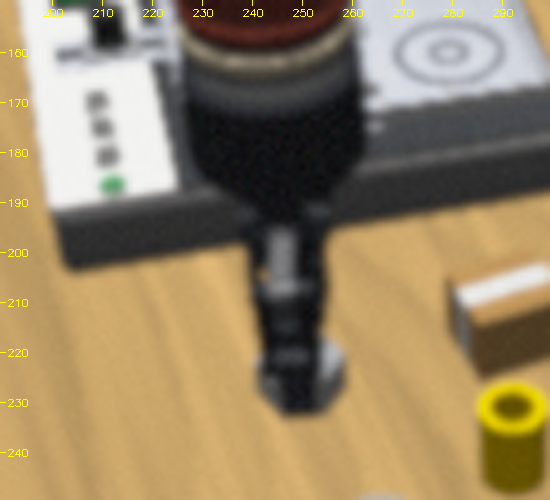

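Call:
{"name": "arm_command", "arguments": {"rows": [[0,0,0.001,0,62],[0,0,0,0,62],[0,0,0,0,25],[0,0,0,0,25],[0,0,0,0,25],[0,0,0,0,25],[0,0,0,0,25],[0,0,0,0,25]], "force": 50}}

```text
t: 43.8
tool_pos: [0.4357, 0.07, 0.0085]
eef_rot: [180.0, 0.0, 163.0]
force: [-0.2, 0.4, 5.5]
grip_width: 0.405
```

```bash
python3 z.py side s27.png 190 150 300 250 5
```

Call:
{"name": "arm_command", "arguments": {"rows": [[0,0,-0.005,0,25],[0,0,-0.015,0,25],[0,0,-0.03,0,25],[0,0,-0.04,0,25],[0,0,-0.04,0,25],[0,0,-0.03,0,25],[0,0,0,0,25],[0,0,0,0,25]]}}

```text
t: 44.65
tool_pos: [0.4349, 0.0699, 0.168]
eef_rot: [180.0, 0.0, 163.0]
force: [-0.6, -0.4, -1.6]
grip_width: 0.403
```

```bash
python3 plan.py .4653 .2177 .165 173.8 .045;  python3 z.py side s28.png 190 90 320 240 4
```

```text
at [0.4349 0.0699 0.168 ] [180.     0.01 163.  ] F [-0.6 -0.4 -1.6] g 0.403 t 44.6
turn -0.1884 = 2 x -0.0942  shift [-0.0143  0.1502  0.003 ] = 4 x [-0.0036  0.0376  0.0007]
```

View pics/s28.png

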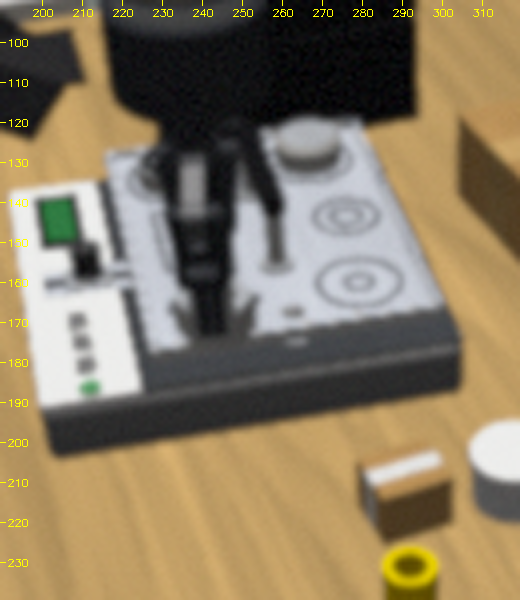

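Call:
{"name": "arm_command", "arguments": {"rows": [[0,0,0,-0.094,25],[0,0,0,-0.094,25],[-0.0036,0.0376,0,0,25],[-0.0036,0.0376,0,0,25],[-0.0036,0.0376,0,0,25],[-0.0036,0.0376,0,0,25],[0,0,0,0,25],[0,0,0,0,25]]}}

```text
t: 45.5
tool_pos: [0.4638, 0.2177, 0.1653]
eef_rot: [-179.8, -0.3, 173.9]
force: [-0.5, 0.7, -1.8]
grip_width: 0.402
```

Call:
{"name": "arm_command", "arguments": {"rows": [[0,0,0.03,0,25],[0,0,0.03,0,25],[0,0,0.015,0,25],[0,0,0.005,0,25],[0,0,0,0,25],[0,0,0,0,25],[0,0,0,0,25],[0,0,0,0,25]]}}

```text
t: 46.3
tool_pos: [0.4668, 0.2181, 0.0894]
eef_rot: [179.9, 0.1, 173.8]
force: [0.6, 0.7, -0.9]
grip_width: 0.407
```

```bash
python3 plan.py .4653 .2177 .079 173.8 .045;  python3 z.py side s29.png 190 90 320 240 4;  python3 z.py top t29.png 180 140 380 290 4
```

```text
at [0.4668 0.2181 0.0894] [179.95   0.13 173.77] F [ 0.6  0.7 -0.9] g 0.407 t 46.3
turn -0.0005 = 1 x -0.0005  shift [ 0.0015 -0.0005  0.0104] = 1 x [ 0.0015 -0.0005  0.0104]
```

View pics/s29.png

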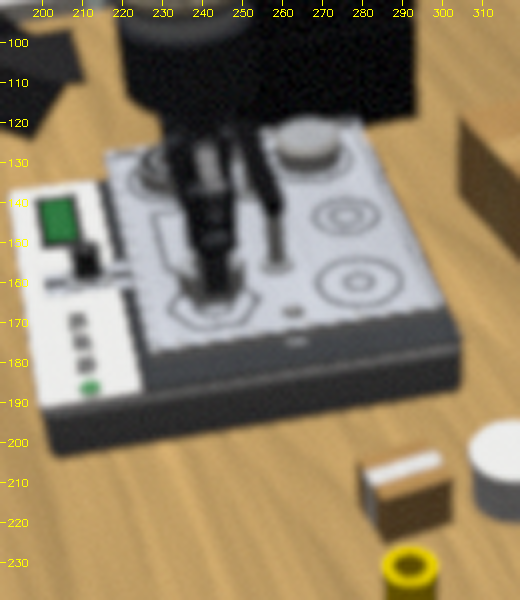

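Call:
{"name": "arm_command", "arguments": {"rows": [[0.0007,0,0.004,0,25],[0,0,0.002,0,25],[0,0,0.001,0,25],[0,0,0,0,25],[0,0,0,0,25]]}}

```text
t: 46.9
tool_pos: [0.4651, 0.218, 0.081]
eef_rot: [-180.0, -0.0, 173.8]
force: [0.4, -0.0, -1.4]
grip_width: 0.408
```

Call:
{"name": "arm_command", "arguments": {"rows": [[0,0,0.001,0,25],[0,0,0,0,25]]}}

```text
t: 47.1
tool_pos: [0.4651, 0.218, 0.08]
eef_rot: [-180.0, -0.0, 173.8]
force: [0.1, 0.5, -1.0]
grip_width: 0.405
```

Call:
{"name": "arm_command", "arguments": {"rows": [[0,0,0.001,0,25],[0,0,0,0,25]]}}

```text
t: 47.3
tool_pos: [0.465, 0.2179, 0.079]
eef_rot: [-180.0, -0.0, 173.8]
force: [-0.9, -0.3, -0.5]
grip_width: 0.407
```

Call:
{"name": "arm_command", "arguments": {"rows": [[0,0,0.001,0,25],[0,0,0,0,25]]}}

```text
t: 47.5
tool_pos: [0.4652, 0.218, 0.0785]
eef_rot: [-180.0, 0.0, 173.8]
force: [-1.4, -0.8, 2.3]
grip_width: 0.404
```

Contact at .0785 as expected; release and clear.

Call:
{"name": "arm_command", "arguments": {"rows": [[0,0,-0.0005,0,42],[0,0,0,0,46],[0,0,0,0,50],[0,0,0,0,52],[0,0,0,0,52],[0,0,-0.01,0,52],[0,0,-0.03,0,52],[0,0,-0.05,0,52]]}}

```text
t: 48.3
tool_pos: [0.462, 0.2169, 0.1664]
eef_rot: [-179.8, -0.4, 173.8]
force: [0.5, 0.0, -0.1]
grip_width: 0.517
```

Call:
{"name": "arm_command", "arguments": {"rows": [[0,0,-0.05,0,60],[0,-0.045,0,0,60],[0,-0.045,0,0,60],[0,-0.045,0,0,60],[0,-0.045,0,0,60],[0,-0.045,0,0,60],[0,-0.045,0,0,60],[0,-0.045,0,0,60]]}}

```text
t: 49.1
tool_pos: [0.4307, -0.0969, 0.2197]
eef_rot: [-180.0, 0.1, 173.8]
force: [1.6, -0.5, -0.3]
grip_width: 0.6
```

Call:
{"name": "arm_command", "arguments": {"rows": [[0,-0.02,0,0,60],[0,0,0,0,60],[0,0,0,0,60]]}}

```text
t: 49.4
tool_pos: [0.4288, -0.115, 0.2191]
eef_rot: [180.0, 0.0, 173.7]
force: [-0.0, -0.1, -0.6]
grip_width: 0.601
```

```bash
python3 plan.py .4333 -.058 .15 173.8 .045; python3 - <<'E'
from z import *
grid(robot.snapshot('side'),'s30.png',190,110,390,285,4);grid(robot.snapshot('top'),'t30.png',180,170,380,290,4)
E
```

```text
at [ 0.4288 -0.115   0.2191] [179.96   0.03 173.7 ] F [-0.  -0.1 -0.6] g 0.601 t 49.4
turn -0.0018 = 1 x -0.0018  shift [0.0017 0.0572 0.0691] = 2 x [0.0008 0.0286 0.0345]
```

View pics/s30.png

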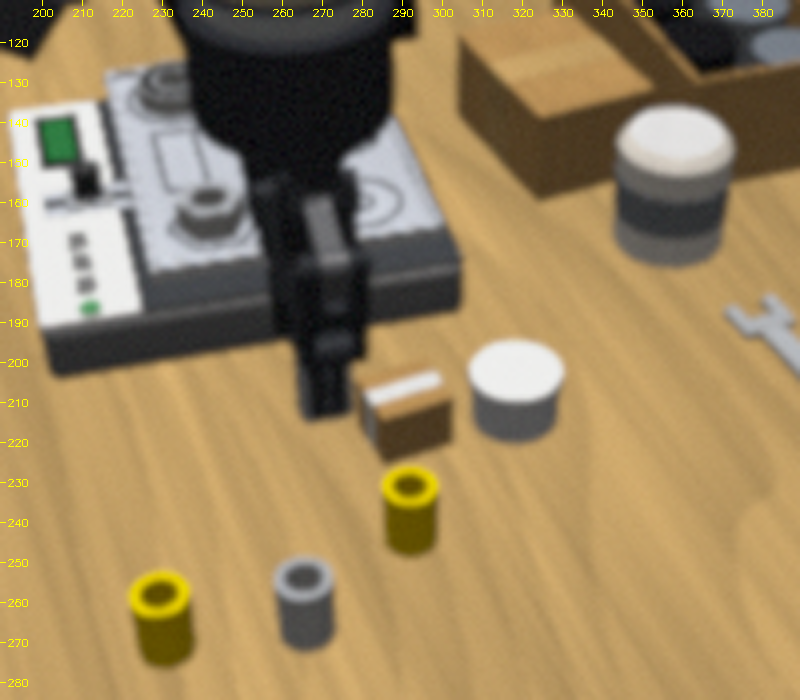

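View pics/t30.png

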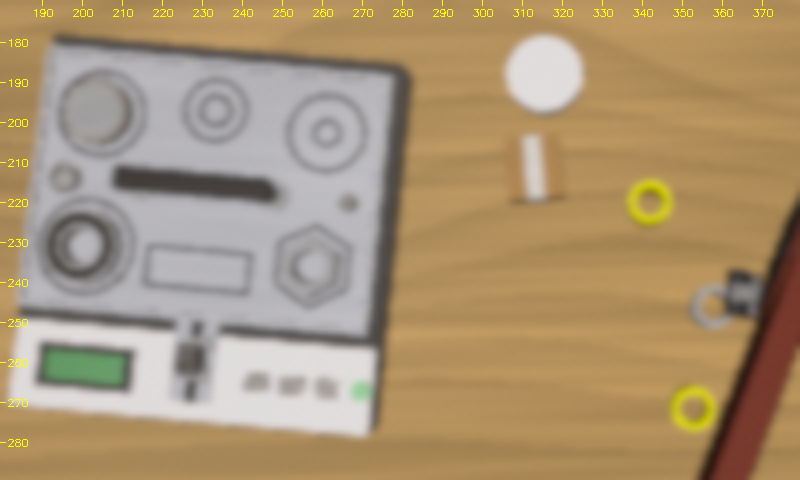

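```bash
python3 -c "
from h import *
print(px2w('side',253.5,265.2,.04))"; python3 plan.py .433 -.0585 .1 173.8
```

```text
[ 0.4346 -0.0567  0.04  ]
at [ 0.4289 -0.1141  0.2188] [179.97   0.01 173.84] F [-0.2  0.8  0.3] g 0.6 t 49.5
turn 0.0007 = 1 x 0.0007  shift [0.0019 0.0557 0.1188] = 3 x [0.0006 0.0186 0.0396]
```

Call:
{"name": "arm_command", "arguments": {"rows": [[0.001,0.028,0.02,0,60],[0,0.0287,0.03,0,60],[0,0,0.04,0,60],[0,0,0.025,0,60],[0,0,0,0,60],[0,0,0,0,60],[0,0,0,0,60]]}}

```text
t: 50.2
tool_pos: [0.4357, -0.0587, 0.1056]
eef_rot: [-180.0, 0.2, 173.8]
force: [1.0, -0.5, 0.4]
grip_width: 0.603
```

```bash
python3 plan.py .434 -.0575 .015 173.8; python3 z.py side s31.png 200 170 330 300 5
```

```text
at [ 0.4357 -0.0587  0.1056] [-179.97    0.21  173.82] F [ 1.  -0.5  0.4] g 0.603 t 50.2
turn 0.0004 = 1 x 0.0004  shift [0.0018 0.001  0.0906] = 2 x [0.0009 0.0005 0.0453]
```

View pics/s31.png

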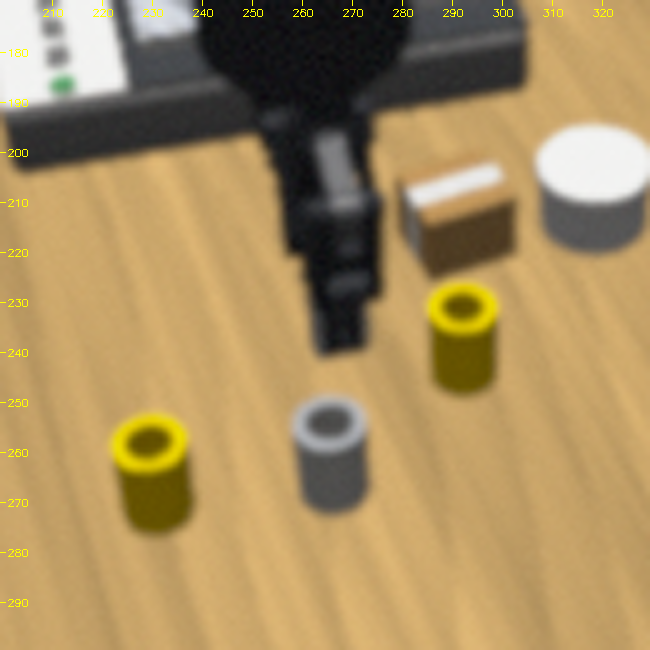

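Call:
{"name": "arm_command", "arguments": {"rows": [[0.0008,0.001,0.035,0,60],[0,0,0.03,0,60],[0,0,0.015,0,60],[0,0,0.005,0,60],[0,0,0,0,60],[0,0,0,0,60],[0,0,0,0,60]]}}

```text
t: 50.95
tool_pos: [0.4348, -0.058, 0.0201]
eef_rot: [-180.0, 0.2, 173.8]
force: [-0.1, 0.3, -0.1]
grip_width: 0.6
```

Call:
{"name": "arm_command", "arguments": {"rows": [[0,0,0,0,20],[0,0,0,0,20],[0,0,0,0,20],[0,0,0,0,20],[0,0,0,0,20],[0,0,0,0,20],[0,0,0,0,20]], "force": 50}}

```text
t: 51.65
tool_pos: [0.4343, -0.0578, 0.0197]
eef_rot: [-180.0, 0.1, 173.8]
force: [-1.5, -0.1, 6.4]
grip_width: 0.328
```

```bash
python3 plan.py .434 -.0575 .015 173.8; python3 z.py side s32.png 200 170 330 300 5
```

```text
at [ 0.4343 -0.0578  0.0197] [-179.98    0.1   173.78] F [-1.5 -0.1  6.4] g 0.328 t 51.6
turn -0.0004 = 1 x -0.0004  shift [0.0003 0.0003 0.0047] = 1 x [0.0003 0.0003 0.0047]
```

View pics/s32.png

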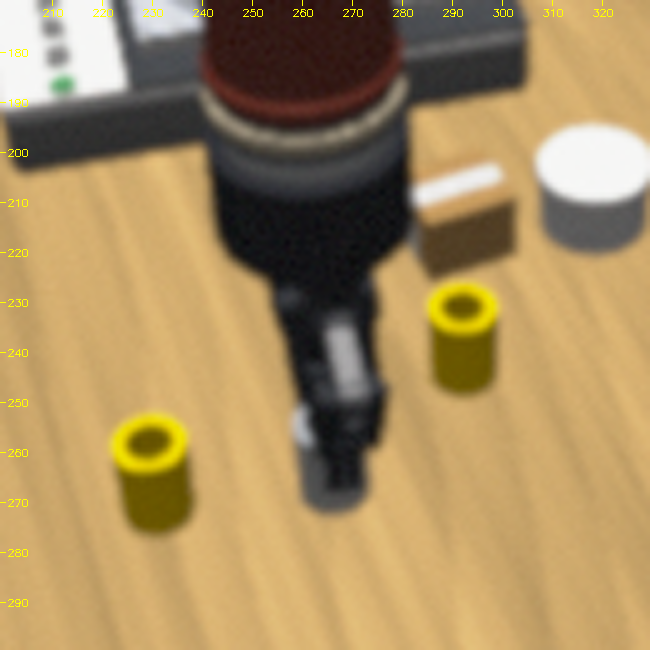

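Call:
{"name": "arm_command", "arguments": {"rows": [[0,0,-0.005,0,20],[0,0,-0.015,0,20],[0,0,-0.03,0,20],[0,0,-0.04,0,20],[0,0,-0.045,0,20],[0,0,-0.045,0,20],[0,0,0,0,20],[0,0,0,0,20]]}}

```text
t: 52.5
tool_pos: [0.4338, -0.0577, 0.1998]
eef_rot: [-180.0, 0.2, 173.8]
force: [0.2, 0.1, -1.7]
grip_width: 0.328
```

```bash
python3 plan.py .5742 .2844 .2 173.8 .043; python3 z.py side s33.png 200 100 330 260 4
```

```text
at [ 0.4338 -0.0577  0.1998] [-179.97    0.16  173.78] F [ 0.2  0.1 -1.7] g 0.328 t 52.5
turn -0.0003 = 1 x -0.0003  shift [-0.1026  0.3552 -0.0002] = 9 x [-0.0114  0.0395 -0.    ]
```

View pics/s33.png

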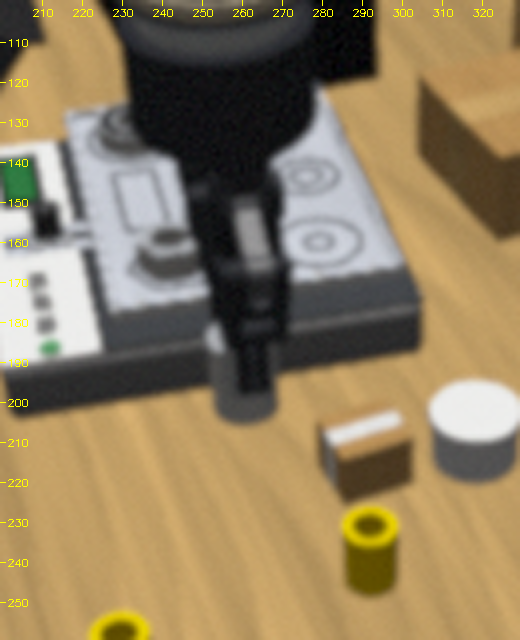

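Call:
{"name": "arm_command", "arguments": {"rows": [[-0.0114,0.0395,0,0,20],[-0.0114,0.0395,0,0,20],[-0.0114,0.0395,0,0,20],[-0.0114,0.0395,0,0,20],[-0.0114,0.0395,0,0,20]]}}

```text
t: 53.05
tool_pos: [0.5095, 0.1339, 0.1951]
eef_rot: [-179.9, -0.3, 173.8]
force: [0.1, 0.2, -0.5]
grip_width: 0.33
```

Call:
{"name": "arm_command", "arguments": {"rows": [[-0.0114,0.0395,0,0,20],[-0.0114,0.0395,0,0,20],[-0.0114,0.0395,0,0,20],[-0.0114,0.0395,0,0,20],[0,0,0,0,20],[0,0,0,0,20],[0,0,0,0,20],[0,0,0,0,20]]}}

```text
t: 53.85
tool_pos: [0.5729, 0.2834, 0.1975]
eef_rot: [-179.9, -0.1, 173.7]
force: [0.6, -0.1, -1.2]
grip_width: 0.333
```

```bash
python3 plan.py .5742 .2844 .1 173.8 .043; python3 z.py side s34.png 200 80 330 230 4
```

```text
at [0.5729 0.2834 0.1975] [-179.93   -0.11  173.71] F [ 0.6 -0.1 -1.2] g 0.333 t 53.9
turn -0.0017 = 1 x -0.0017  shift [-0.0012  0.0012  0.0975] = 3 x [-0.0004  0.0004  0.0325]
```

View pics/s34.png

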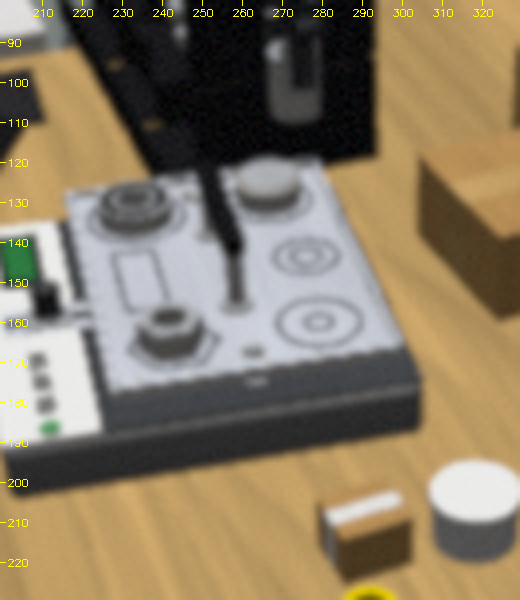

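Call:
{"name": "arm_command", "arguments": {"rows": [[-0.0005,0.0008,0.035,0,20],[0,0,0.035,0,20],[0,0,0.02,0,20],[0,0,0.008,0,20],[0,0,0,0,20],[0,0,0,0,20],[0,0,0,0,20],[0,0,0,0,20]]}}

```text
t: 54.7
tool_pos: [0.5757, 0.2859, 0.1026]
eef_rot: [179.9, 0.2, 173.8]
force: [0.1, -0.5, -1.7]
grip_width: 0.329
```

```bash
python3 plan.py .5742 .2844 .09 173.8 .043; python3 z.py side s35.png 200 80 330 230 4
```

```text
at [0.5757 0.2859 0.1026] [179.91   0.17 173.77] F [ 0.1 -0.5 -1.7] g 0.329 t 54.7
turn -0.0005 = 1 x -0.0005  shift [ 0.0013 -0.0017  0.0126] = 1 x [ 0.0013 -0.0017  0.0126]
```

View pics/s35.png

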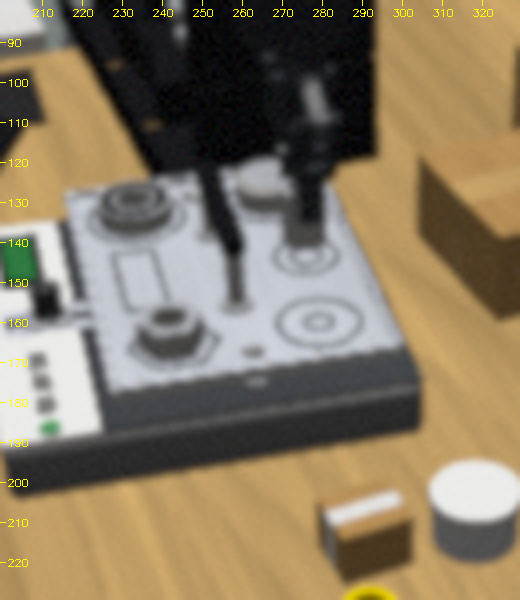

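Call:
{"name": "arm_command", "arguments": {"rows": [[0.0005,-0.0008,0.005,0,20],[0,0,0.003,0,20],[0,0,0.001,0,20],[0,0,0,0,20],[0,0,0,0,20]]}}

```text
t: 55.25
tool_pos: [0.5737, 0.2848, 0.0915]
eef_rot: [-180.0, -0.0, 173.8]
force: [0.2, 0.8, -1.0]
grip_width: 0.33
```

Call:
{"name": "arm_command", "arguments": {"rows": [[0,0,0.001,0,20],[0,0,0,0,20]]}}

```text
t: 55.45
tool_pos: [0.5738, 0.2848, 0.0906]
eef_rot: [180.0, -0.0, 173.8]
force: [-0.2, 0.1, -1.1]
grip_width: 0.331
```

Call:
{"name": "arm_command", "arguments": {"rows": [[0,0,0.001,0,20],[0,0,0,0,20]]}}

```text
t: 55.65
tool_pos: [0.574, 0.2848, 0.0898]
eef_rot: [180.0, 0.0, 173.8]
force: [-0.2, -1.0, 0.0]
grip_width: 0.327
```

Call:
{"name": "arm_command", "arguments": {"rows": [[0,0,0.0005,0,20],[0,0,0,0,20]]}}

```text
t: 55.85
tool_pos: [0.574, 0.2848, 0.0898]
eef_rot: [180.0, 0.0, 173.8]
force: [-0.9, -0.2, 3.2]
grip_width: 0.331
```

Call:
{"name": "arm_command", "arguments": {"rows": [[0,0,0,0,35],[0,0,0,0,38],[0,0,0,0,42],[0,0,0,0,45],[0,0,0,0,45],[0,0,-0.01,0,45],[0,0,-0.03,0,45],[0,0,-0.05,0,45]]}}

```text
t: 56.65
tool_pos: [0.5707, 0.2836, 0.1759]
eef_rot: [-179.8, -0.5, 173.8]
force: [-0.0, 1.3, -0.4]
grip_width: 0.446
```

Call:
{"name": "arm_command", "arguments": {"rows": [[0,0,-0.05,0,45],[0.0,-0.045,0,0,45],[0.0,-0.045,0,0,45],[0.0,-0.045,0,0,45],[0.0,-0.045,0,0,45],[0.0,-0.045,0,0,45],[0.0,-0.045,0,0,45],[0.0,-0.045,0,0,45]]}}

```text
t: 57.45
tool_pos: [0.5395, -0.0301, 0.2302]
eef_rot: [-180.0, 0.1, 173.8]
force: [-0.5, 0.2, -0.4]
grip_width: 0.445
```

Call:
{"name": "arm_command", "arguments": {"rows": [[0.0,-0.045,0,0,45],[0.0,-0.045,0,0,45],[0.0,-0.045,0,0,45],[0,-0.045,0,0,45],[0,0,0,0,45],[0,0,0,0,45]]}}

```text
t: 58.05
tool_pos: [0.52, -0.2083, 0.2298]
eef_rot: [180.0, 0.0, 173.6]
force: [-0.1, 0.5, -0.7]
grip_width: 0.447
```

```bash
python3 - <<'E'
from z import *
o=robot.get_obs();print(o['t'],o['tool_pos'],o['force'])
T=robot.snapshot('top');S=robot.snapshot('side')
grid(T,'t40.png',180,170,290,290,6);grid(S,'s40.png',190,105,320,205,6)
cv2.imwrite('pics/t41.png',T[...,::-1]);cv2.imwrite('pics/s41.png',S[...,::-1])
E
```

```text
58.05 [ 0.52   -0.2083  0.2298] [-0.0597  0.4709 -0.7176]
```

View pics/t40.png

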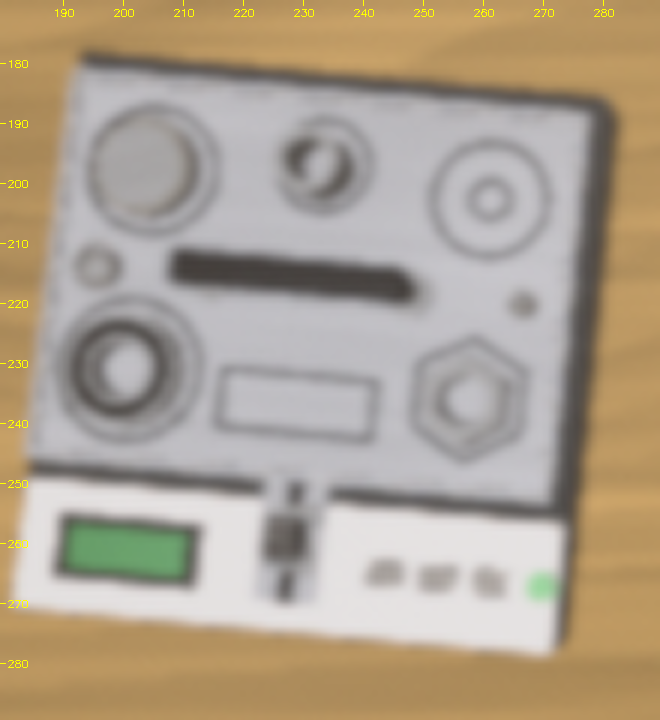

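View pics/s40.png

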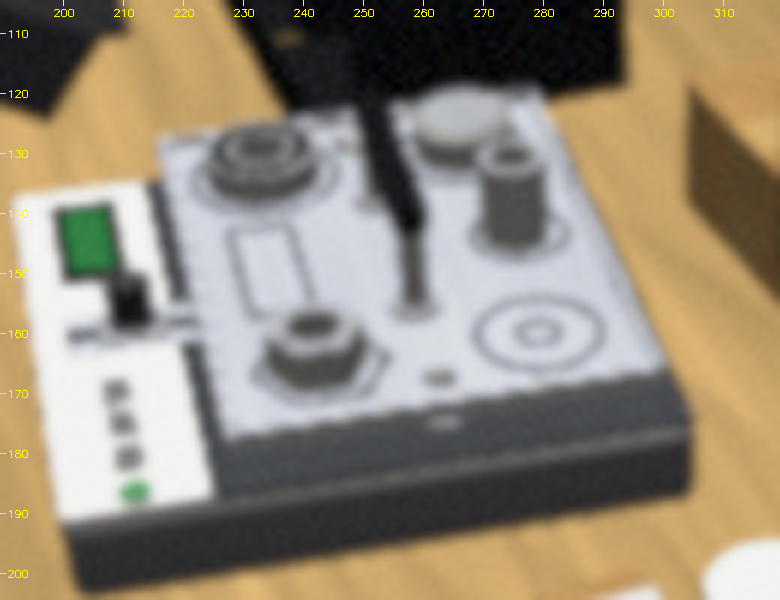

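View pics/t41.png

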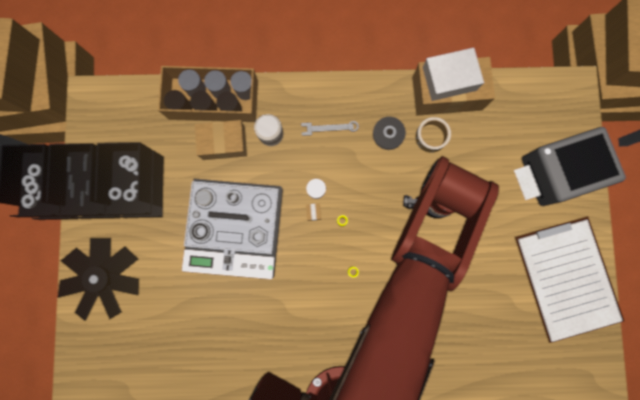

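View pics/s41.png

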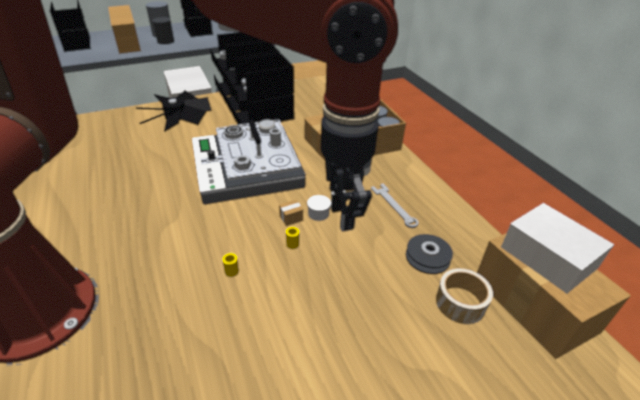

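```bash
python3 - <<'E'
from h import *
sc=(.5193,.2901,-.1083)
def loc(p,sc=sc):
    d=p[:2]-np.array(sc[:2]);c,s=np.cos(sc[2]),np.sin(sc[2]);return 1e3*np.array([c*d[0]+s*d[1],-s*d[0]+c*d[1]])
print('lock',loc(px2w('top',259.2,227,.076)))
g=lambda x,y:(170+y/6-.5,180+x/6-.5)
print('cap',loc(px2w('top',*g(144,165),.090)),'bl',loc(px2w('top',*g(122,368),.084)),'sl',loc(px2w('top',*g(318,165),.1)),'nut',loc(px2w('top',*g(473,398),.088)))
g=lambda x,y:(105+y/6-.5,190+x/6-.5); s2=(.5203,.2915,-.1083)
print('S bl',loc(px2w('side',*g(262,148),.085),s2),'nut',loc(px2w('side',*g(315,328),.09),s2),'sl',loc(px2w('side',*g(512,155),.11),s2),'cap',loc(px2w('side',*g(462,112),.092),s2))
E
```

```text
lock [-114.5394   -2.3602]
cap [47.174 77.452] bl [-44.9151  77.9033] sl [53.0159 -3.2629] nut [-44.6921 -81.9916]
S bl [-44.6112  76.6329] nut [-45.6678 -80.476 ] sl [54.6526 -0.3957] cap [47.0796 73.3919]
```

```bash
python3 -c "
from rig import robot
print(robot.sign_off())"
```

```text
the job is handed in; nothing more can be done
None
```

The scale is set up, and all four kit parts I could see are on the tray in their own outlines. I handed the job in at about 58 s of the 200 s.

- **Lock:** I pushed it towards the front until it stopped moving and the force rose to about 10 N. The last top picture puts the grip at x ≈ -114.5 mm; released is -115 mm.
- **Tray:** It went over both pins with no sideways force until it reached the studs. The force on contact was about 7 N, and the height read 64.1 mm (64 mm is seated). Both pins show through their holes.
- **Parts placed:** large bearing, dust cap, hub nut and grey sleeve. I saw no small bearing or feather key in either camera, so I took them as missing. I left the two yellow sleeves and all other things alone.
- **Last checks:** Both cameras show the four parts lying flat or upright inside their outlines. The centres measure within about 5 mm of their spots.
- **Disagreements:** The two cameras differ by up to about 4 mm for the dust cap and 3 mm for the sleeve. The hub nut measures about 2.5 to 4 mm towards -y in both, but looks centred in its hexagon. I read these points off the pictures by eye.
- **Knocked parts:** I saw none of the parts get knocked aside.

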